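# Hang the glue spreader on the drying hook

### The job

Take the notched glue spreader out of its wooden drip block and hang it up to dry on the metal drying bracket: bring its cross pin into the pair of hooks through their side mouths, then lower it fully home into the throats and let go, so that it hangs there midway between the two hook plates. The hook head's clamping varies, so feel for it gently, do not press hard on the bracket, and leave the other things alone.

Things in the scene. Friction and masses are not known exactly. Their poses are not given: they have to be found in the camera images.
- spreader_handle (a point): Middle of the glue spreader's upright light-wood handle, where to grip: 24 mm thick along x, 36 mm wide along y, reaching 60 mm below to 22 mm above this point; z is up. The spreader (0.25 kg, 172 mm tall, the same from both sides) has under the handle a 24 mm wide neck with the cross pin, then a blade 54 mm wide along y, 6 mm thick.
- spreader_pin (a point): Centre of the spreader's steel cross pin: 8 mm diameter, 96 mm long along y, sticking out 36 mm on each side of the neck; 75 mm straight below the handle point and 75 mm above the blade's toothed lower edge. Same axes as the handle point.
- drip_block: Fixed wooden block, 70 (x) by 100 (y) by 50 mm high, origin at the centre of its underside. A slot in its top, 9 by 58 mm (long along y) and 40 mm deep, holds the spreader's blade upright; the pin then is 85 mm above the worktop. Two fixed aluminium clamp bars cross above the worktop along world x, at y -0.18 and +0.47 m, their tops at z 0.183 m.
- bracket: Fixed drying bracket: base 150x150x14 mm, origin under its centre, column at x +45 mm. A grey hook head is clamped on it: two equal upright plates 5 mm thick, centred at y -35.5 and +35.5 mm, 66 mm open between, each with a J-shaped cut-out. Neck and blade go between them, pin across both, parallel to y. Mouths open to -x: the pin enters moving in +x, then drops. Over 25 N on it is rough.
- nominal_top (a point): Point fixed to the bracket's base, axes as the bracket: where the pin's axis would be if the pin lay on the flat top edges of the hook plates (tops 4 mm lower, flat from 23 mm in -x to 30 mm in +x of here), at the nominal clamping. Nothing of the head or column is higher than these tops.
- nominal_channel (a point): Fixed to the base, axes as the bracket: the pin's axis at mid-height of the channel (13 mm high), 24 mm above nominal_seat and 24.5 mm below nominal_top's height, straight above the throat. Level channel from the plates' front (29.5 mm in -x) to the back wall (5.5 mm in +x). The throat is 11 mm wide and goes straight down from its back end, sharing that back wall.
- nominal_seat (a point): Fixed to the base, axes as the bracket: the pin's axis when home in the throats, at the nominal clamping. REAL HEAD: clamped up to 7 mm higher or lower and up to 6 mm further in +x or -x than nominal; these three points do not show it (y and yaw are true). The shape is exact: all three shift together. Find it by touch.
- tape: Bystander: pocket tape measure, 36 x 99 x 66 mm, origin under its centre. Leave alone.
- sand_block: Bystander: sanding block, 63 x 119 x 36 mm, origin under its centre. Leave alone.
- wedge: Bystander: hardwood wedge, 34 x 120 x 24 mm, origin under its centre. Leave alone.

How it is judged:
By the outcome, as a careful person would: the job done as asked, in the order asked, and still so for the second after the job is handed in, with the robot touching nothing.
It also fails if it takes over 66 s, if anything falls off the work surface, if the arm or the gripper's body presses on something with over 40 N, if the wrist force passes 120 N, or if a joint passes its speed limit or range.

### The arm

A 6-joint arm with a two-finger parallel gripper is mounted at the origin on a cart in front of the work surface, level with it; the furniture and walls round the work are solid. World frame = base frame: x ahead of the robot, y to its left, z up, the work surface at z = 0. Lengths are in m, angles in rad, forces in N, time in s.
With the tool pointing down it reaches from about 0.325 to 0.875 m from the base axis. Payload 4.4 kg.
Tool frame: the origin (TCP) lies between the finger pads; the fingertips stand 8 mm ahead of it and the grasp point (between the pads) lies 11 mm behind it; z points along the fingers, y is the direction in which the jaws open and shut (so a half turn about z gives the same grasp; the last joint's range is limited). The gripper opens to 85 mm and grips with 20 to 120 N. Pads are 22 mm wide; open, the fingers measure 114 mm over their backs; the gripper's body (76 mm by 85 mm) begins 54 mm behind the grasp point. The pads swing forward as they close: fully open they stand 13 mm farther back than shut.
Start: joints at [0.999, 0.207, 1.542, -0, 1.393, -0.15], TCP at [0.235, 0.525, 0.239] pointing down, gripper open.
Joint ranges: [-2.73, 2.73], [-0.86, 2.22], [0.23, 2.46], [-1.11, 4.25], [0.08, 2.63], [-2.82, 2.82]. Speed limits (rad/s): [2.79, 2.79, 3.14, 3.14, 3.14, 3.14].

### API

Orientations are given as a unit quaternion [x, y, z, w].
In Python, from plant import ctrl, imaging, ticket, finder gives the robot as it stands. The module is installed in compiled form; this text tells all that it offers.
- The arm moves only by the tool servo_tool, never from a script. Its argument "commands" is a list of rows, each a list of 7 numbers: the turn, a rotation vector about the tool's x, y, z in rad, then the shift along the tool's x, y, z in cm, then the opening, from 0 (shut) to 1 (fully open). A call has 1 to 5 rows; each row is the pose to reach, as a shift and turn from the pose measured when the call began, along the tool's axes at that moment; what a row does not reach only later rows make up. A row lasts 1/10 s, in which the tool goes at most 50 mm and 8.59 degrees, less where a joint would pass 70% of its speed; a pose out of reach is approached as far as the arm can. A call with a gripper value outside its range is refused whole. The fingers move at their own pace and stop on an object; "grip_force" is the grip in N (left out, the last holds). Time passes only in rows, so rows that repeat a pose let the fingers close. It gives the time, the measured TCP pose, the force and the opening at its end, in the units of the state.
- ctrl.observe(): the state, without advancing time (a new reading comes with each control period).
- imaging.capture(name): name is "scene" or "side" or "wrist"; returns a dict with "color" (480x640x3 uint8, red, green, blue), "camera_matrix" (3x3 intrinsics, pixels), "extrinsics" (4x4, takes a point from camera to world coordinates); the wrist camera has in their place "hand_eye" (4x4, takes a point from camera to tool coordinates, whose origin is the TCP and whose axes are the flange's). Camera axes: x right, y down, z forward; pixel columns grow to the right and rows downward; lengths in m; the calibration is good to about 2 mm. A picture is of the moment at which its call begins: read the wrist's pose just before it. There is no depth.
- ticket.close_job(): hands the job in, once; it reports no verdict.
Trained networks look in a picture, given as the dict that the camera call returned (one of the last four; its "shot" number tells which), for a name from the list of things; names that differ only in an ending like _2 or _b are one class to them, and where a whole thing is asked for, a point or a joint stands for the part that bears it (a point fixed in the world has none). Each returns a list of dicts, best first, with "conf" (0 to 1); they miss things now and then, are a little off and sometimes report something else, mostly with a low value. They report only what shows in the picture. A call takes as long as a camera call.
- finder.masks_of(picture, query): "mask" (480x640 bool, what is visible of it) and "bbox" ([left, top, right, bottom] in pixels, round what is visible of it).
- finder.pinpoint(picture, query): "position" ([row, column] in pixels: a listed point, or the origin of a listed thing).
The state is a dict: "time_s": time; "joint_pos": joint angles; "qd": joint speeds; "joint_torque": joint torques, N m; "tool_pos": TCP position; "tool_rot": TCP orientation; "contact_force": force on the tool from outside, world axes, zero at the start; "ft_torque": the same for the moment, N m; "grip_width": opening from 0.0 (shut) to 1.0 (fully open).
Only numpy, scipy, OpenCV 4.12 (cv2) and the standard library are available. Lean on these libraries where they do the work, as an engineer would, in place of code of your own. Each camera call takes 0.05 s, during which the arm holds its last target.

## Working session

There is one attempt and no reset: what is moved stays moved. The work goes in short steps, Python scripts to look and compute and a tool call to move; the robot and the scene stay as the last step left them, time stands still between calls to the robot, and variables do not carry over. Pictures are saved under pics/ and viewed, and the job is handed in when it is done.

Besides the shell and the picture viewer there is one more tool, called after "Call:" by a JSON object that holds its "api" and its "payload". servo_tool: Moves the arm, as the interface text tells. Its arguments: {"type":"object","properties":{"commands":{"type":"array","items":{"type":"array","items":{"type":"number"}}},"grip_force":{"type":"number"}},"required":["commands"]}

```bash
mkdir -p pics; ls
cat > h.py <<'E'
import numpy as np, cv2
from plant import ctrl, imaging, ticket, finder
from scipy.spatial.transform import Rotation as R
np.set_printoptions(precision=4,suppress=True)
def save(p,n): cv2.imwrite('pics/'+n+'.png',p['color'][:,:,::-1])
def st():
    s=ctrl.observe(); print({k:np.round(s[k],4).tolist() for k in ['time_s','joint_pos','tool_pos','tool_rot','contact_force','ft_torque','grip_width']}); return s
def ray(p,rc,s=None):
    K=np.array(p['camera_matrix']); 
    if 'extrinsics' in p: T=np.array(p['extrinsics'])
    else:
        W=np.eye(4); W[:3,:3]=R.from_quat(s['tool_rot']).as_matrix(); W[:3,3]=s['tool_pos']; T=W@np.array(p['hand_eye'])
    d=np.linalg.inv(K)@[rc[1],rc[0],1]; d=T[:3,:3]@d
    return T[:3,3],d/np.linalg.norm(d)
def tri(rs):
    A=np.zeros((3,3));b=np.zeros(3)
    for o,d in rs:
        P=np.eye(3)-np.outer(d,d);A+=P;b+=P@o
    x=np.linalg.solve(A,b); return x,[np.linalg.norm((np.eye(3)-np.outer(d,d))@(x-o)) for o,d in rs]
E
python3 - <<'E'
from h import *
s=st()
P={n:imaging.capture(n) for n in ['scene','side','wrist']}
for n,p in P.items(): save(p,n+'0'); print(n,p.keys())
for q in ['spreader_handle','spreader_pin','drip_block','bracket','nominal_top','nominal_channel','nominal_seat','tape','sand_block','wedge']:
    rs=[]
    for n,p in P.items():
        r=finder.pinpoint(p,q)
        print(q,n,[(np.round(a['position'],1).tolist(),round(a['conf'],2)) for a in r[:3]])
        if r and r[0]['conf']>.4: rs.append(ray(p,r[0]['position'],s))
    if len(rs)>1: print('  ',*tri(rs))
    for o,d in rs:
        print('   z0',o-d*o[2]/d[2])
E
```

```text
pics
{'time_s': 0.0, 'joint_pos': [0.9985, 0.2074, 1.543, 0.0, 1.3935, -0.1505], 'tool_pos': [0.235, 0.524, 0.2381], 'tool_rot': [0.2093, 0.9778, -0.0011, -0.0004], 'contact_force': [0.5296, 0.1595, 0.4727], 'ft_torque': [0.0126, 0.0659, 0.015], 'grip_width': 0.9992}
scene dict_keys(['color', 'camera_matrix', 'extrinsics', 'shot'])
side dict_keys(['color', 'camera_matrix', 'extrinsics', 'shot'])
wrist dict_keys(['color', 'camera_matrix', 'hand_eye', 'shot'])
spreader_handle scene [([206.9, 274.2], 0.67)]
spreader_handle side [([207.4, 302.9], 0.78)]
spreader_handle wrist []
   [0.5545 0.2482 0.149 ] [np.float64(0.00534228742077929), np.float64(0.005342287420779293)]
   z0 [0.6668 0.4995 0.    ]
   z0 [0.581  0.5807 0.    ]
spreader_pin scene [([239.4, 275.0], 0.82)]
spreader_pin side [([245.5, 302.5], 0.81)]
spreader_pin wrist []
   [0.5522 0.2495 0.0689] [np.float64(0.0038043126478990758), np.float64(0.003804312647899113)]
   z0 [0.6014 0.3602 0.    ]
   z0 [0.5595 0.3627 0.    ]
drip_block scene [([277.3, 276.7], 0.63)]
drip_block side [([278.3, 300.1], 0.96)]
drip_block wrist []
 
[... 793 characters left out ...]
.7431  0.0447 -0.0072] [np.float64(0.00025218016232982424), np.float64(0.0002521801623298416)]
   z0 [0.7363 0.0376 0.    ]
   z0 [0.74   0.0367 0.    ]
sand_block scene [([239.7, 277.7], 0.7), ([248.0, 361.6], 0.64)]
sand_block side [([266.8, 392.0], 0.81), ([243.3, 301.0], 0.5)]
sand_block wrist []
   [ 1.1486  1.5434 -0.8264] [np.float64(0.029495996435602495), np.float64(0.029495996435602852)]
   z0 [0.6059 0.356  0.    ]
   z0 [0.7482 0.2351 0.    ]
wedge scene [([349.9, 220.9], 0.95)]
wedge side [([321.8, 219.4], 0.59)]
wedge wrist []
   [0.378  0.0967 0.0016] [np.float64(7.065819771226854e-05), np.float64(7.065819771229041e-05)]
   z0 [0.3785 0.0984 0.    ]
   z0 [0.3777 0.0986 0.    ]
```

View pics/scene0.png

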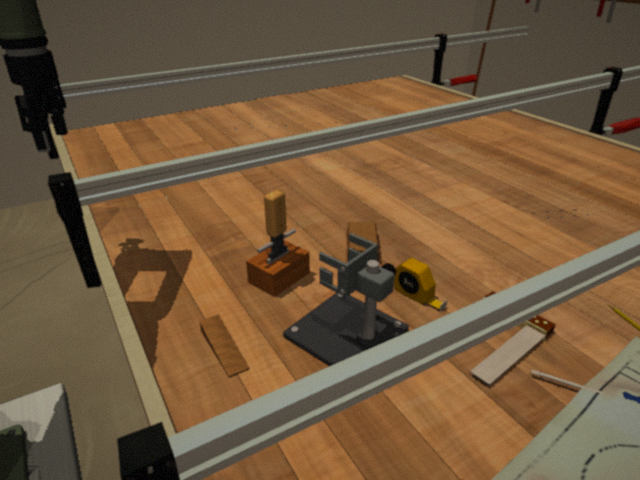

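View pics/side0.png

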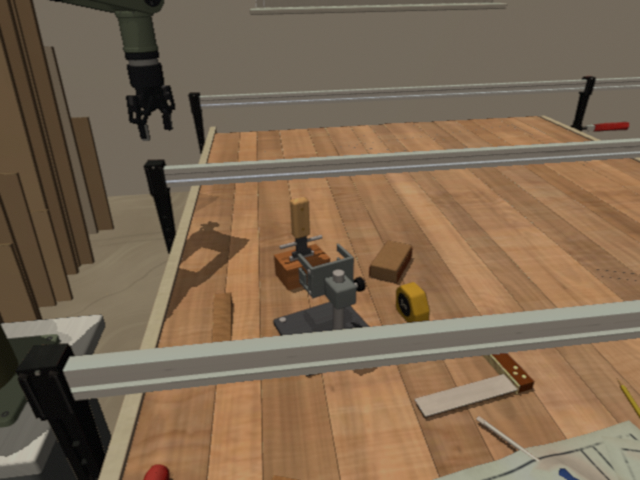

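View pics/wrist0.png

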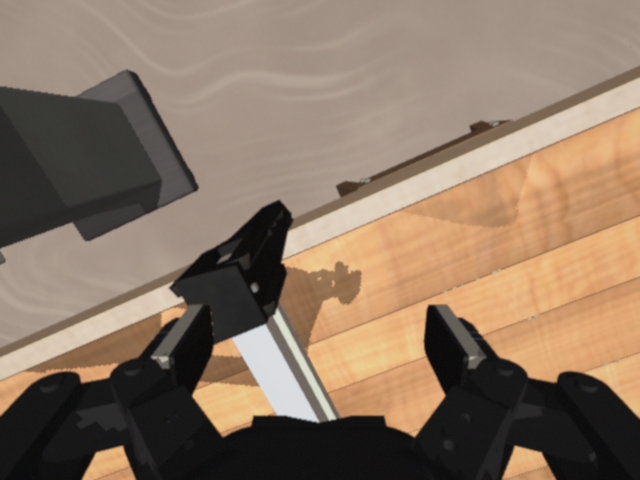

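Run:
```python
from h import *
for n in ['scene','side','wrist']:
    p=imaging.capture(n); print(n); print(np.array(p['camera_matrix'])); print(np.array(p.get('extrinsics',p.get('hand_eye'))))
```

```text
scene
[[493.5271   0.     313.9182]
 [  0.     493.5271 233.8517]
 [  0.       0.       1.    ]]
[[ 0.8682 -0.2644  0.42    0.2252]
 [-0.496  -0.4377  0.7499 -0.4861]
 [-0.0145 -0.8593 -0.5112  0.5609]
 [ 0.      0.      0.      1.    ]]
side
[[454.7111   0.     323.0286]
 [  0.     454.7111 243.6728]
 [  0.       0.       1.    ]]
[[ 0.9912 -0.0789  0.1066  0.4916]
 [-0.1316 -0.4866  0.8637 -0.5958]
 [-0.0163 -0.8701 -0.4927  0.5473]
 [ 0.      0.      0.      1.    ]]
wrist
[[361.6971   0.     318.3018]
 [  0.     361.6971 241.8122]
 [  0.       0.       1.    ]]
[[-0.0002 -0.9566 -0.2914  0.0745]
 [ 1.     -0.0003  0.0004 -0.0004]
 [-0.0005 -0.2914  0.9566 -0.1345]
 [ 0.      0.      0.      1.    ]]
```

The scene picture shows the spreader in its block at about (275,240), the bracket at (345,290) and the tape, sanding block and wedge around them. I'll move above for a wrist view.

```bash
cat >> h.py <<'E'
def plan(pos,xdir,s=None):
    "rel. move in tool axes: rotvec(rad), shift(cm). xdir: world heading angle of tool x, tool pointing straight down"
    s=s or ctrl.observe()
    W=R.from_quat(s['tool_rot']); c,sn=np.cos(xdir),np.sin(xdir)
    x=np.array([c,sn,0]);z=np.array([0,0,-1.]);y=np.cross(z,x)
    T=R.from_matrix(np.column_stack([x,y,z]))
    print('heading now',np.arctan2(*W.as_matrix()[:2,0][::-1]),'rotvec',(W.inv()*T).as_rotvec(),'shift cm',W.inv().apply(np.array(pos)-s['tool_pos'])*100)
E
python3 -c "
from h import *
plan([.45,.14,.40],np.pi)"
```

```text
heading now 2.719780068439471 rotvec [-0.      0.     -0.4218] shift cm [-35.324  -26.3033 -16.0695]
```

Call:
{"api": "servo_tool", "payload": {"commands": [[0,0,0,0,0,-5,1],[0,0,-0.1,-3,-2,-9,1],[0,0,-0.2,-7,-5,-12,1],[0,0,-0.3,-11,-8,-14,1],[0,0,-0.42,-14.5,-11,-16,1]]}}

```text
time_s: 2.3
tool_pos: [0.3169, 0.3768, 0.3943]
tool_rot: [-0.002, 1.0, 0.0, 0.001]
contact_force: [1.5, -0.4, 0.5]
grip_width: 1.0
```

```bash
python3 -c "
from h import *
st()
plan([.45,.14,.40],np.pi)"
```

```text
{'time_s': 2.3, 'joint_pos': [0.6957, -0.0506, 1.5037, -0.0003, 1.6869, -0.8789], 'tool_pos': [0.3169, 0.3768, 0.3943], 'tool_rot': [-0.0019, 1.0, 0.0004, 0.0007], 'contact_force': [1.5473, -0.4337, 0.4797], 'ft_torque': [0.0321, -0.0426, -0.0006], 'grip_width': 1.0004}
heading now -3.137803298102669 rotvec [0.0008 0.0014 0.0038] shift cm [-13.2259 -23.7252  -0.568 ]
```

Call:
{"api": "servo_tool", "payload": {"commands": [[0,0,0,-3,-4,-0.6,1],[0,0,0,-5.5,-8.5,-0.6,1],[0,0,0,-8,-13,-0.6,1],[0,0,0,-10.5,-18,-0.6,1],[0,0,0,-13,-22,-0.6,1]]}}

```text
time_s: 2.8
tool_pos: [0.444, 0.162, 0.4008]
tool_rot: [-0.002, 1.0, 0.001, 0.001]
contact_force: [0.6, 0.3, 0.1]
grip_width: 1.001
```

Call:
{"api": "servo_tool", "payload": {"commands": [[0,0,0,0,0,0,1],[0,0,0,0,0,0,1]]}}

```text
time_s: 3.0
tool_pos: [0.4443, 0.161, 0.4007]
tool_rot: [-0.0, 1.0, 0.001, 0.001]
contact_force: [0.1, 0.1, 0.2]
grip_width: 0.999
```

```bash
cat > look.py <<'E'
import sys,pickle
from h import *
tag=sys.argv[1]
s=st(); p=imaging.capture('wrist'); save(p,tag); out={}
for q in sys.argv[2:]:
    r=finder.pinpoint(p,q)
    print(q,[(np.round(a['position'],1).tolist(),round(a['conf'],2)) for a in r[:3]])
    if r: out[q]=(r[0]['conf'],)+ray(p,r[0]['position'],s)
pickle.dump((s,{k:v for k,v in p.items()},out),open(tag+'.pkl','wb'))
E
python3 look.py w1 spreader_handle spreader_pin drip_block bracket nominal_top nominal_channel nominal_seat sand_block
```

```text
{'time_s': 3.0, 'joint_pos': [0.1633, -0.0964, 1.5339, 0.0013, 1.7018, -1.4078], 'tool_pos': [0.4443, 0.161, 0.4007], 'tool_rot': [-0.0003, 1.0, 0.0008, 0.001], 'contact_force': [0.0988, 0.0516, 0.2491], 'ft_torque': [-0.0767, -0.0424, 0.0053], 'grip_width': 0.9994}
spreader_handle [([292.8, 377.1], 0.61)]
spreader_pin [([268.8, 371.3], 0.94)]
drip_block [([248.2, 364.0], 0.91)]
bracket [([264.9, 234.8], 0.9), ([141.6, 273.8], 0.51)]
nominal_top [([321.2, 201.8], 0.64), ([143.5, 274.1], 0.61), ([356.6, 248.4], 0.44)]
nominal_channel [([312.7, 204.3], 0.96)]
nominal_seat [([302.5, 210.8], 0.79)]
sand_block [([357.5, 360.1], 0.8)]
```

View pics/w1.png

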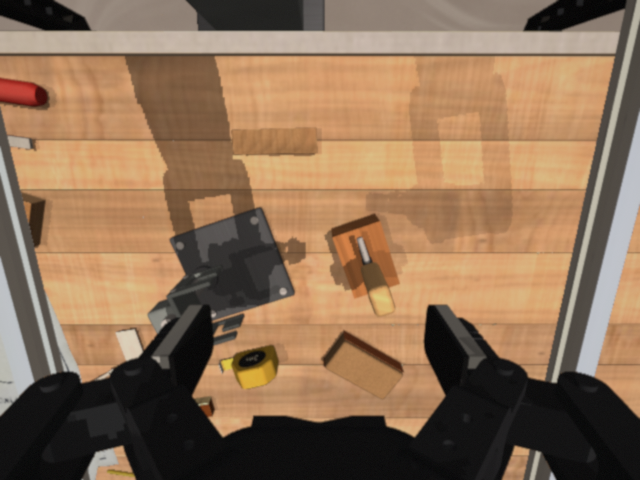

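Run:
```python
import cv2
a=cv2.imread('pics/w1.png')[190:350,140:400]; cv2.imwrite('pics/w1c.png',cv2.resize(a,None,fx=3,fy=3,interpolation=3))
a=cv2.imread('pics/scene0.png')[180:370,230:450]; cv2.imwrite('pics/s0c.png',cv2.resize(a,None,fx=3.1,fy=3.1,interpolation=3))
a=cv2.imread('pics/side0.png')[180:370,230:450]; cv2.imwrite('pics/d0c.png',cv2.resize(a,None,fx=3.1,fy=3.1,interpolation=3))
```

```text
(no output)
```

View pics/w1c.png

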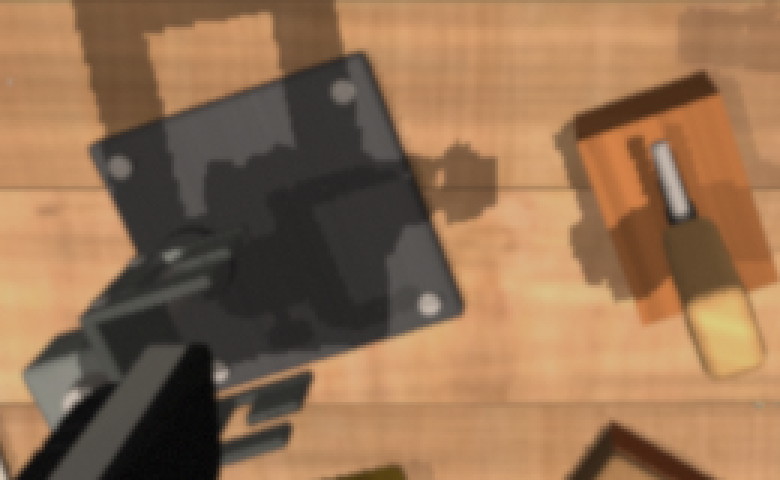

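View pics/s0c.png

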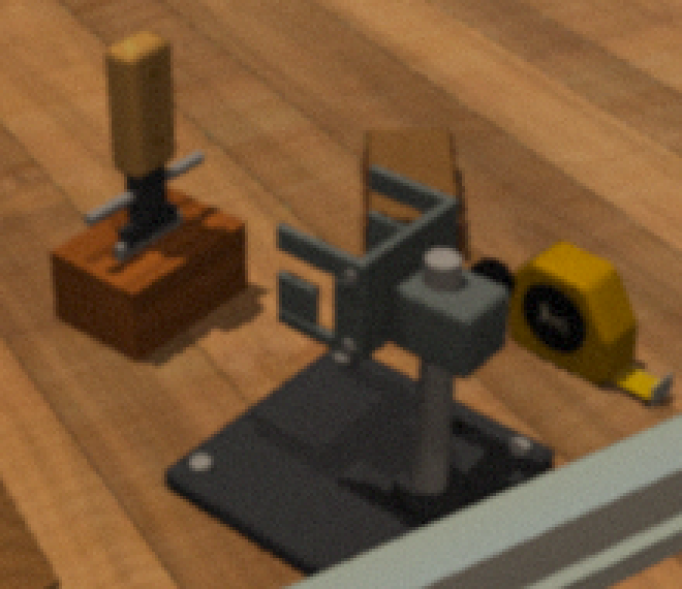

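View pics/d0c.png

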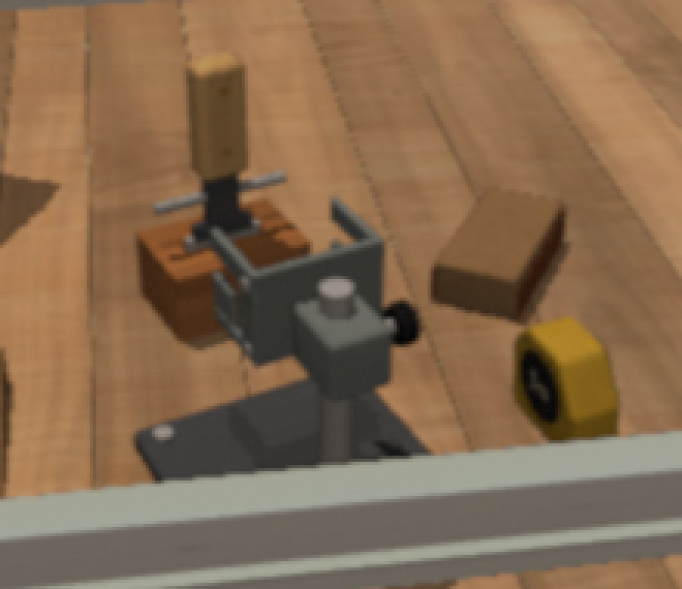

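The base and hook plates show that bracket +x heads about -71° in the world, so the mouths face the spreader. The pin axis heads about 18°. I'll look from closer with the gripper already at grasp yaw.

```bash
python3 -c "
from h import *
plan([.60,.05,.37],np.radians(198.5))"
```

```text
heading now -3.1359199842329923 rotvec [ 0.0008  0.0028 -0.3172] shift cm [-15.5662 -11.3799   3.1107]
```

Call:
{"api": "servo_tool", "payload": {"commands": [[0,0,-0.08,-3.5,-2.5,0.6,1],[0,0,-0.16,-7,-5,1.2,1],[0,0,-0.24,-11,-8,2,1],[0,0,-0.317,-15,-11,3,1],[0,0,-0.317,-15.5,-11.5,3,1]]}}

```text
time_s: 3.95
tool_pos: [0.6015, 0.0457, 0.3671]
tool_rot: [-0.159, 0.987, 0.0, -0.001]
contact_force: [-1.0, 1.3, -0.5]
grip_width: 0.997
```

Call:
{"api": "servo_tool", "payload": {"commands": [[0,0,0,0,0,0,1],[0,0,0,0,0,0,1]]}}

```text
time_s: 4.15
tool_pos: [0.601, 0.0462, 0.3666]
tool_rot: [-0.159, 0.987, 0.001, -0.002]
contact_force: [-0.3, 0.1, -0.4]
grip_width: 1.0
```

```bash
python3 look.py w2 bracket nominal_top nominal_channel nominal_seat spreader_pin spreader_handle drip_block; python3 -c "
from h import *
plan([.62,.18,.36],np.radians(198.5))"
```

```text
{'time_s': 4.15, 'joint_pos': [-0.067, 0.204, 1.2865, 0.0003, 1.6547, -1.9576], 'tool_pos': [0.601, 0.0462, 0.3666], 'tool_rot': [-0.1593, 0.9872, 0.0006, -0.0017], 'contact_force': [-0.3147, 0.0835, -0.4013], 'ft_torque': [0.0038, -0.0099, -0.0149], 'grip_width': 1.0}
bracket [([165.1, 316.4], 0.94)]
nominal_top [([179.5, 315.7], 0.68)]
nominal_channel [([176.7, 311.5], 0.87)]
nominal_seat [([173.9, 310.7], 0.57)]
spreader_pin [([203.5, 483.8], 0.57)]
spreader_handle [([217.4, 511.2], 0.64)]
drip_block [([193.0, 455.7], 0.58)]
heading now -2.8206788107800733 rotvec [ 0.0004 -0.0007 -0.002 ] shift cm [-5.9984 12.0912  0.7889]
```

View pics/w2.png

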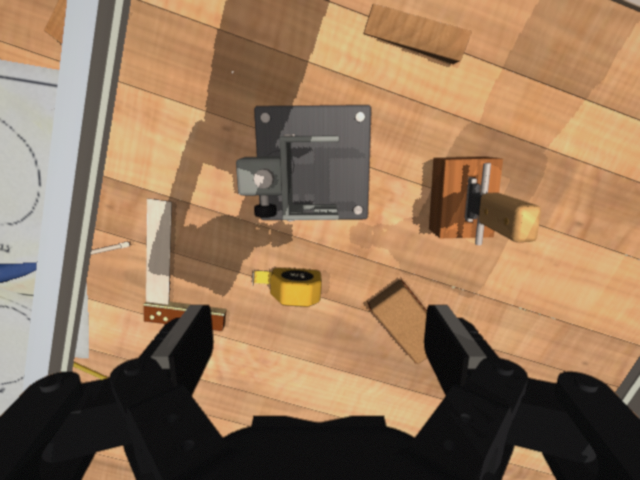

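The base spans roughly (255,105)–(371,220) and is nearly square to the image. The hook plates run at rows ~139 and ~211, with the clamp on the left. The spreader pin is at (483,204).

Call:
{"api": "servo_tool", "payload": {"commands": [[0,0,0,-2,4,0.5,1],[0,0,0,-4,8,0.8,1],[0,0,0,-6,12,0.8,1],[0,0,0,-6,12,0.8,1],[0,0,0,-6,12,0.8,1]]}}

```text
time_s: 5.05
tool_pos: [0.62, 0.1802, 0.3597]
tool_rot: [-0.161, 0.987, -0.0, -0.001]
contact_force: [0.5, 0.1, -0.3]
grip_width: 0.995
```

```bash
python3 look.py w3 bracket nominal_top nominal_channel nominal_seat spreader_pin spreader_handle drip_block
python3 - <<'E'
from h import *
import pickle
D=[pickle.load(open(f'w{i}.pkl','rb'))[2] for i in (1,2,3)]
for q in D[2]:
    rs=[d[q][1:] for d in D if q in d]; print(q,*tri(rs))
    rs=[d[q][1:] for d in D[1:] if q in d]; print('  last2',*tri(rs))
E
```

```text
{'time_s': 5.05, 'joint_pos': [0.1492, 0.2996, 1.183, -0.0004, 1.6602, -1.745], 'tool_pos': [0.62, 0.1802, 0.3597], 'tool_rot': [-0.1609, 0.987, -0.0002, -0.0006], 'contact_force': [0.4548, 0.0885, -0.3377], 'ft_torque': [0.0354, 0.0043, 0.0256], 'grip_width': 0.995}
bracket [([115.5, 220.2], 0.91)]
nominal_top [([105.7, 169.7], 0.94)]
nominal_channel [([110.1, 173.2], 0.57)]
nominal_seat [([110.8, 182.4], 0.61)]
spreader_pin [([150.7, 381.9], 0.94)]
spreader_handle [([157.4, 395.5], 0.97)]
drip_block [([148.7, 374.0], 0.6)]
bracket [0.5696 0.0326 0.009 ] [np.float64(0.0012954603662961818), np.float64(0.0014794669387761157), np.float64(0.0006217326240350477)]
  last2 [0.5697 0.0337 0.0156] [np.float64(0.0001689417532668025), np.float64(0.0001689417532669003)]
nominal_top [0.5688 0.0339 0.1804] [np.float64(0.0009104575846117439), np.float64(0.0006434704258341718), np.float64(0.001293232377471978)]
  last2 [0.5689 0.0334 0.176 ] [np.float64(0.0002757527624909122), np.float64(0.00027575276249086356)]
nominal_channel [0.5713 0.0294 0.1573] [np.float64(0.0005532073334475363), np.float64(0
[... 441 characters left out ...]
np.float64(0.0014039815351189035), np.float64(0.0005751615267807367), np.float64(0.001818530808884247)]
  last2 [0.5452 0.2279 0.0913] [np.float64(0.0006685407122182675), np.float64(0.0006685407122182368)]
spreader_handle [0.5476 0.2296 0.1533] [np.float64(0.0008112364563897069), np.float64(0.0013103194078496214), np.float64(0.0012794609561457327)]
  last2 [0.5474 0.2323 0.147 ] [np.float64(0.000577531187031309), np.float64(0.0005775311870312526)]
drip_block [ 0.5465  0.2338 -0.008 ] [np.float64(0.00029347818895757865), np.float64(0.0005007244139120515), np.float64(0.0007083248409955186)]
  last2 [ 0.5464  0.2347 -0.011 ] [np.float64(0.0004601899547520971), np.float64(0.0004601899547518588)]
```

View pics/w3.png

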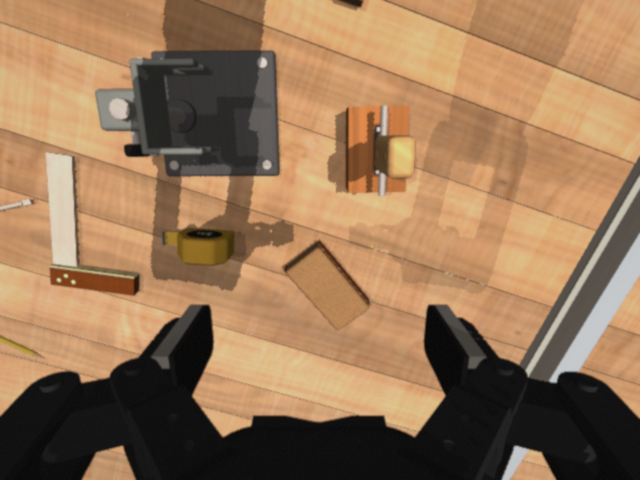

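```bash
cat > rect.py <<'E'
from h import *
import pickle,sys
# rectify to plane z, scale 2 px/mm
def rect(tag,z,c,half,head,sc=4):
    s,p,_=pickle.load(open(tag+'.pkl','rb'))
    K=np.array(p['camera_matrix'])
    W=np.eye(4);W[:3,:3]=R.from_quat(s['tool_rot']).as_matrix();W[:3,3]=s['tool_pos']
    C=np.linalg.inv(W@np.array(p['hand_eye']))
    ux=np.array([np.cos(head),np.sin(head),0]);uy=np.array([-ux[1],ux[0],0])
    # out px u-> along -? u right = +ux, v down = -uy
    def proj(P):q=K@(C[:3,:3]@P+C[:3,3]);return q[:2]/q[2]
    N=int(2*half*1000*sc); src=[];dst=[]
    for a,b in [(-1,-1),(1,-1),(1,1),(-1,1)]:
        P=np.array([c[0],c[1],z])+half*(a*ux+b*uy); src.append(proj(P)); dst.append([(a+1)/2*N,(1-b)/2*N])
    H=cv2.getPerspectiveTransform(np.float32(src),np.float32(dst))
    return cv2.warpPerspective(p['color'],H,(N,N),flags=cv2.INTER_CUBIC)
E
python3 - <<'E'
from rect import *
h=np.radians(-71.5)
ims=[]
for t in ('w2','w3'):
    ims.append(rect(t,0.014,(.5705,.033),.1,h,2)[:,:,::-1])
    ims.append(rect(t,0.05,(.546,.230),.1,h,2)[:,:,::-1])
o=np.vstack([np.hstack(ims[:2]),np.hstack(ims[2:])])
for i in range(0,800,50): o[:,i]=(0,255,0) if i%100==0 else o[:,i]; o[i,:]=(0,255,0) if i%100==0 else o[i,:]
cv2.imwrite('pics/rect.png',cv2.resize(o,(600,600),interpolation=cv2.INTER_AREA))
E
```

```text
(no output)
```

View pics/rect.png

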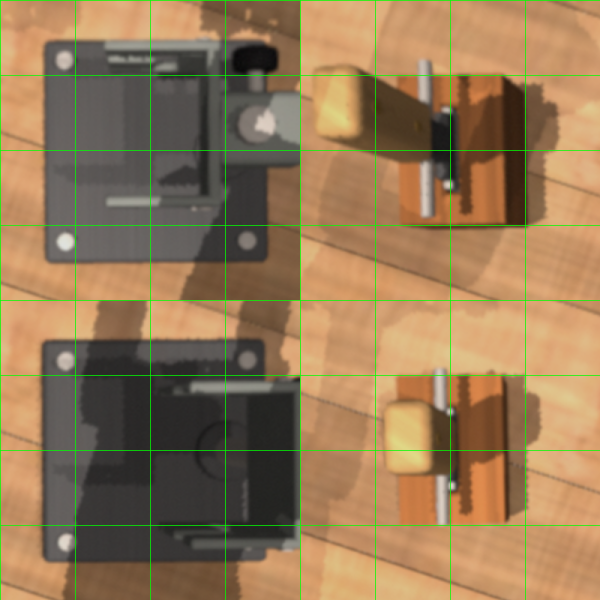

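```bash
cat > fit.py <<'E'
from rect import *
H0=-71.5;h=np.radians(H0)
def line(g,axis,lo,hi,r0,r1,mode='grad'):
    # axis='v': near vertical edge, for rows r0..r1 find col of max |grad| in lo..hi
    if axis=='h': g=g.T
    g=cv2.GaussianBlur(g.astype(np.float32),(0,0),3)
    pts=[]
    for r in range(r0,r1,4):
        row=g[r,lo:hi]; d=np.abs(np.gradient(row)) if mode=='grad' else row-np.median(row)
        d=np.clip(d-0.6*d.max(),0,None); pts.append((lo+(d*np.arange(len(d))).sum()/d.sum(),r))
    pts=np.array(pts);
    for _ in range(4):
        k=np.polyfit(pts[:,1],pts[:,0],1); e=np.abs(pts[:,0]-np.polyval(k,pts[:,1])); pts=pts[e<=max(1.2,2*np.median(e))]
    return k,e.std(),len(pts)
if __name__=='__main__':
    for t in ('w2','w3'):
        b=rect(t,.014,(.5705,.033),.1,h,4).astype(int).sum(2)
        # px = mm*4 ; centre 400
        for nm,a in dict(left=('v',60,150,200,600),top=('h',60,150,160,360),bot=('h',640,740,160,480),right=('v',660,760,560,680)).items():
            k,e,n=line(b,*a); m=400; print(t,'base',nm,'pos mm',(np.polyval(k,m)-400)/4,'slope deg',np.degrees(np.arctan(k[0])),'res',e/4,n)
        d=rect(t,.05,(.546,.230),.1,h,4).astype(int)
        d2=d[:,:,0]-d[:,:,2]*0
        for nm,a in dict(left=('v',220,300,230,580),right=('v',520,580,220,580),bot=('h',570,640,420,530),top=('h',160,240,420,530)).items():
            k,e,n=line(d2,*a); print(t,'block',nm,(np.polyval(k,400)-400)/4,'slope deg',np.degrees(np.arctan(k[0])),'res',e/4,n)
        d=rect(t,.085,(.546,.230),.1,h,4).astype(int)
        cv2.imwrite(f'pics/pin_{t}.png',np.uint8(d[:,:,::-1])[::1,::1][100:700])
E
python3 fit.py
```

```text
w2 base left pos mm -71.10664426628051 slope deg 0.22178061911856947 res 0.07288428453663899 95
w2 base top pos mm -64.70277823733096 slope deg 8.725300359650387 res 1.215778307455967 50
w2 base bot pos mm 75.21857652086223 slope deg -0.5802944180540396 res 0.0676215098607183 54
w2 base right pos mm 93.3603884128228 slope deg -18.032952275638277 res 0.7043301405696389 20
w2 block left -36.16923193693934 slope deg -1.8146642865413423 res 2.8484074077629433 88
w2 block right 35.50661275262547 slope deg 1.3945972869658447 res 0.05559450273000484 88
w2 block bot 49.536114301203924 slope deg 1.648874969319719 res 0.11951940010279445 19
w2 block top -50.526278601069805 slope deg -1.2438771651469838 res 0.07086511451162908 28
w3 base left pos mm -72.61883597688742 slope deg 0.3293354992789797 res 0.06831717737631905 98
w3 base top pos mm -74.13170281760793 slope deg -0.4193885410053198 res 0.02777282945888638 31
w3 base bot pos mm 74.82568707040792 slope deg 0.048213038616884786 res 0.03556275916548535 46
w3 base right pos mm 20.783907406089583 slope deg 48.50097903486683 res 2.6856339541747944 27
w3 block left -40.252944504650806 slope deg 10.583319266542828 res 0.5821329824836349 49
w3 block right 36.73196195868829 slope deg -1.2626219034493105 res 0.2251120914273257 68
w3 block bot 37.94373258498055 slope deg 31.61029726216123 res 0.4406610005616854 20
w3 block top -49.930519415603506 slope deg -5.039843985588143 res 0.04099788545158853 13
```

```bash
python3 -c "
import cv2,numpy as np
a=cv2.imread('pics/pin_w2.png');b=cv2.imread('pics/pin_w3.png');cv2.imwrite('pics/pins.png',np.hstack([a[:,100:500],b[:,100:500]]))"
```

```text
(no output)
```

View pics/pins.png

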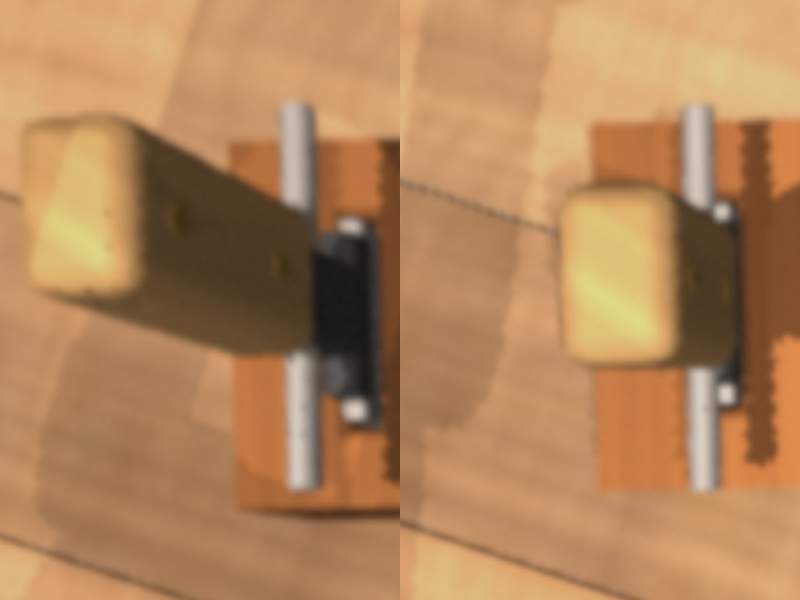

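Run:
```python
from rect import *
h=np.radians(-71.2)
rows=[]
for z in (.168,.176,.184):
    rows.append(np.hstack([rect(t,z,(.5712,.030),.06,h,4)[:,:,::-1] for t in ('w2','w3')]))
o=np.vstack(rows); print(o.shape)
for k in range(2):
  for u in range(0,480,40): o[:,k*480+u]=(0,255,0) if u!=240 else (0,0,255)
for k in range(3):
  for u in range(0,480,40): o[k*480+u,:]=(0,255,0) if u!=240 else (0,0,255)
for i in range(3): cv2.imwrite(f'pics/head{i}.png',cv2.resize(o[480*i:480*i+480],(800,400)))
```

```text
(1440, 960, 3)
```

View pics/head1.png

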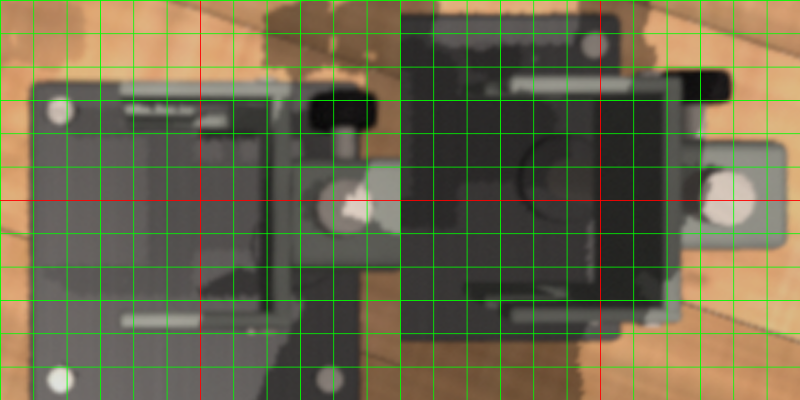

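```bash
python3 -c "
from h import *
plan([.547,.230,.23],np.radians(199.65))"
```

```text
heading now -2.822183780368225 rotvec [ 0.0002 -0.0005 -0.0235] shift cm [ 5.3321  7.2279 13.0182]
```

Call:
{"api": "servo_tool", "payload": {"commands": [[0,0,-0.01,2,2.8,1.5,1],[0,0,-0.0235,4,5.5,4,1],[0,0,-0.0235,5.33,7.23,8,1],[0,0,-0.0235,5.33,7.23,12,1],[0,0,-0.0235,5.33,7.23,13,1]]}}

```text
time_s: 5.95
tool_pos: [0.5432, 0.2293, 0.225]
tool_rot: [-0.171, 0.985, -0.0, -0.005]
contact_force: [-0.7, 0.6, -0.5]
grip_width: 0.999
```

Call:
{"api": "servo_tool", "payload": {"commands": [[0,0,0,0,0,0,1],[0,0,0,0,0,0,1]]}}

```text
time_s: 6.15
tool_pos: [0.5441, 0.2289, 0.226]
tool_rot: [-0.17, 0.985, -0.0, -0.005]
contact_force: [0.2, 0.5, 0.7]
grip_width: 0.997
```

```bash
python3 look.py w4 spreader_handle
python3 - <<'E'
from h import *
import pickle
s,p,o=pickle.load(open('w4.pkl','rb'))
o,d=o['spreader_handle'][1:]; print(o+d*(.16-o[2])/d[2])
plan([.547,.230,.152],np.radians(199.65))
E
```

```text
{'time_s': 6.15, 'joint_pos': [0.2516, 0.2553, 1.5103, 0.0, 1.3853, -1.6617], 'tool_pos': [0.5441, 0.2289, 0.226], 'tool_rot': [-0.1704, 0.9854, -0.0004, -0.0046], 'contact_force': [0.1578, 0.4763, 0.7334], 'ft_torque': [-0.0195, -0.0002, 0.0116], 'grip_width': 0.9974}
spreader_handle [([267.6, 315.0], 0.8)]
[0.5465 0.2277 0.16  ]
heading now -2.79901685716427 rotvec [ 0.0006 -0.0058 -0.0004] shift cm [-0.2426  0.0065  7.5436]
```

View pics/w4.png

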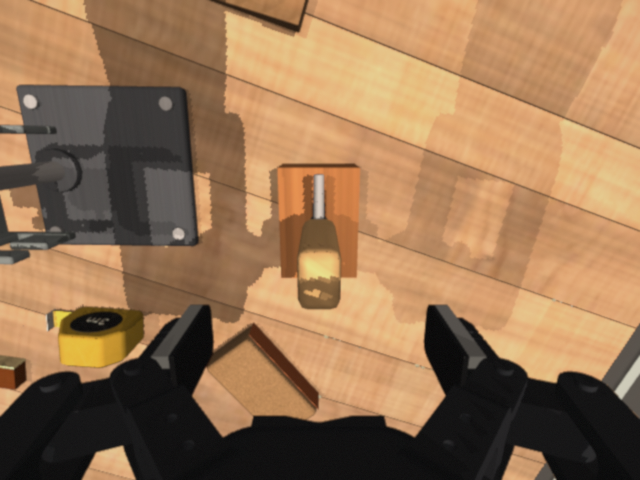

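The handle top at (320,285) and the pin at (318,197) sit centred between the fingers (col 318). Descending and closing.

Call:
{"api": "servo_tool", "payload": {"commands": [[0,-0.0058,0,-0.24,0,2.5,1],[0,-0.0058,0,-0.24,0,5,1],[0,-0.0058,0,-0.24,0,7,1],[0,-0.0058,0,-0.24,0,7.5,1],[0,-0.0058,0,-0.24,0,7.5,1]]}}

```text
time_s: 6.75
tool_pos: [0.5477, 0.2298, 0.1531]
tool_rot: [-0.17, 0.985, 0.0, 0.0]
contact_force: [0.7, -0.5, 0.7]
grip_width: 0.998
```

Call:
{"api": "servo_tool", "payload": {"commands": [[0,0,0,0,0,0,0.35],[0,0,0,0,0,0,0.2],[0,0,0,0,0,0,0.2],[0,0,0,0,0,0,0.1],[0,0,0,0,0,0,0.1]], "grip_force": 60}}

```text
time_s: 7.25
tool_pos: [0.5482, 0.23, 0.154]
tool_rot: [-0.17, 0.985, 0.0, 0.001]
contact_force: [-0.3, 0.2, 2.8]
grip_width: 0.272
```

Call:
{"api": "servo_tool", "payload": {"commands": [[0,0,0,0,0,0,0.1],[0,0,0,0,0,0,0.1],[0,0,0,0,0,0,0.1]]}}

```text
time_s: 7.55
tool_pos: [0.5482, 0.2301, 0.154]
tool_rot: [-0.17, 0.985, 0.0, 0.001]
contact_force: [0.3, 0.6, 1.5]
grip_width: 0.272
```

```bash
python3 look.py w5 spreader_handle; python3 -c "
from h import *
plan([.547,.230,.215],np.radians(199.65))"
```

```text
{'time_s': 7.55, 'joint_pos': [0.2515, 0.3262, 1.5764, 0.0008, 1.2367, -1.6618], 'tool_pos': [0.5482, 0.2301, 0.154], 'tool_rot': [-0.1703, 0.9854, 0.0005, 0.0011], 'contact_force': [0.2701, 0.5816, 1.536], 'ft_torque': [0.0381, 0.0704, -0.0049], 'grip_width': 0.2717}
spreader_handle [([324.1, 317.1], 0.65)]
heading now -2.7994259494671585 rotvec [ 0.0006  0.0022 -0.0008] shift cm [ 0.0986  0.0363 -6.1063]
```

View pics/w5.png

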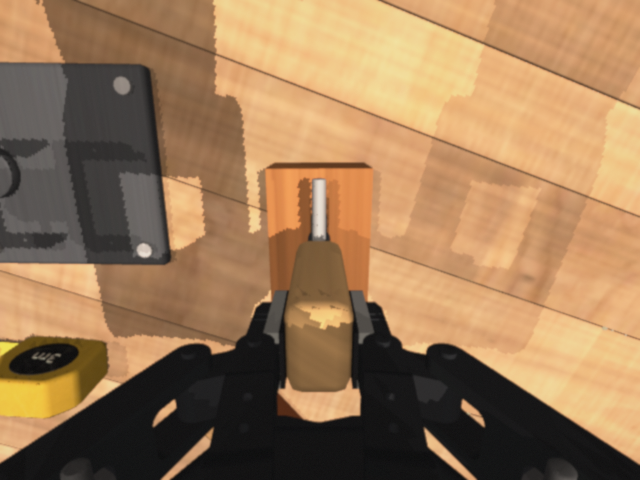

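The fingers hold the handle, with the pin's near end at (319,179). Lifting straight out.

Call:
{"api": "servo_tool", "payload": {"commands": [[0,0,0,0,0,-0.5,0.1],[0,0,0,0,0,-1,0.1],[0,0,0,0,0,-1.5,0.1],[0,0,0,0,0,-2,0.1],[0,0,0,0,0,-2.5,0.1]]}}

```text
time_s: 8.15
tool_pos: [0.5482, 0.23, 0.1795]
tool_rot: [-0.17, 0.985, 0.0, 0.001]
contact_force: [0.4, 0.2, -2.7]
grip_width: 0.272
```

Call:
{"api": "servo_tool", "payload": {"commands": [[0,0,0,0,0,-1,0.1],[0,0,0,0,0,-2,0.1],[0,0,0,0,0,-4,0.1],[0,0,0,0,0,-7,0.1],[0,0,0,0,0,-9,0.1]]}}

```text
time_s: 8.65
tool_pos: [0.5488, 0.2301, 0.2726]
tool_rot: [-0.17, 0.985, 0.001, 0.003]
contact_force: [0.9, -0.7, -1.6]
grip_width: 0.272
```

Call:
{"api": "servo_tool", "payload": {"commands": [[0,0,0,0,0,-3,0.1],[0,0,0,0,0,-4,0.1],[0,0,0,0,0,-4,0.1]]}}

```text
time_s: 8.95
tool_pos: [0.5498, 0.2304, 0.3156]
tool_rot: [-0.17, 0.985, 0.001, 0.006]
contact_force: [-0.1, -0.1, -3.0]
grip_width: 0.275
```

```bash
python3 look.py w6 spreader_handle spreader_pin
python3 - <<'E'
from h import *
p=imaging.capture('side'); save(p,'side6')
s=ctrl.observe()
a=imaging.capture('scene'); save(a,'scene6')
for q in ('spreader_pin','spreader_handle'):
    rs=[]
    for pp in (p,a):
        r=finder.pinpoint(pp,q); 
        if r: print(q,r[0]['position'],r[0]['conf']); rs.append(ray(pp,r[0]['position']))
    if len(rs)>1: print(tri(rs),s['tool_pos'])
E
```

```text
{'time_s': 8.95, 'joint_pos': [0.2514, 0.1967, 1.3966, 0.0008, 1.5366, -1.6617], 'tool_pos': [0.5498, 0.2304, 0.3156], 'tool_rot': [-0.1703, 0.9854, 0.0009, 0.0058], 'contact_force': [-0.1356, -0.0814, -2.9605], 'ft_torque': [-0.0314, 0.0251, 0.0127], 'grip_width': 0.275}
spreader_handle [([323.8, 317.5], 0.87), ([186.1, 321.2], 0.65)]
spreader_pin []
spreader_pin [170.2, 298.8] 0.6
spreader_pin [161.5, 270.4] 0.7
(array([0.5502, 0.2432, 0.2357]), [np.float64(0.0011212010116170058), np.float64(0.0011212010116169722)]) [0.5474 0.2297 0.3101]
spreader_handle [134.5, 294.4] 0.79
spreader_handle [117.0, 268.9] 0.71
(array([0.5443, 0.225 , 0.3155]), [np.float64(0.0028556504527218946), np.float64(0.0028556504527219085)]) [0.5474 0.2297 0.3101]
```

View pics/w6.png

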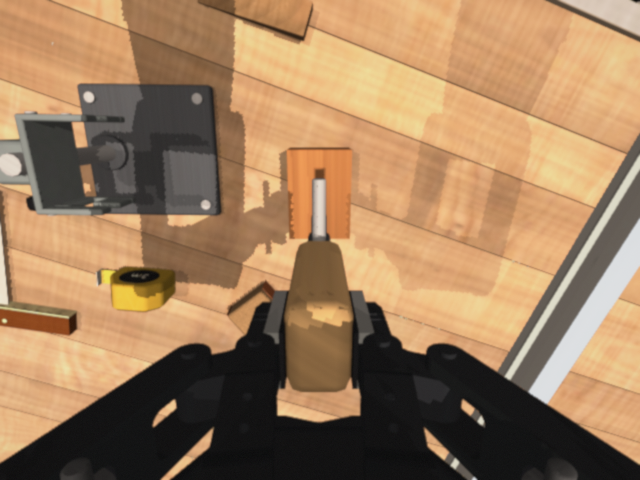

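View pics/side6.png

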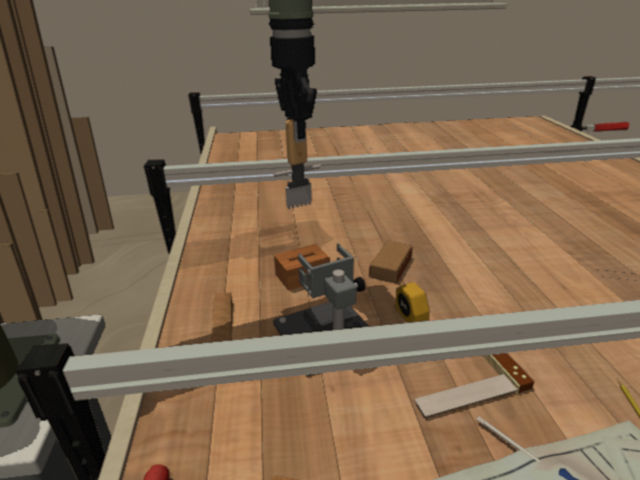

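Run:
```python
from h import *
import pickle
for t in ('w5','w6'):
    s,p,o=pickle.load(open(t+'.pkl','rb'))
    K=np.array(p['camera_matrix']);H=np.array(p['hand_eye'])
    a=p['color'][165:250,300:340]; 
    cv2.imwrite(f'pics/pe_{t}.png',cv2.resize(a,None,fx=7,fy=7,interpolation=cv2.INTER_CUBIC)[:,:,::-1])
    for rc in ((179,319.3),(181,319.3),(230,319.5)):
        d=H[:3,:3]@(np.linalg.inv(K)@[rc[1],rc[0],1]); o=H[:3,3]; print(t,rc,o+d*(.069-o[2])/d[2])
```

```text
w5 (179, 319.3) [0.0493 0.0005 0.069 ]
w5 (181, 319.3) [0.0482 0.0005 0.069 ]
w5 (230, 319.5) [0.0198 0.0006 0.069 ]
w6 (179, 319.3) [0.0493 0.0005 0.069 ]
w6 (181, 319.3) [0.0482 0.0005 0.069 ]
w6 (230, 319.5) [0.0198 0.0006 0.069 ]
```

View pics/pe_w6.png

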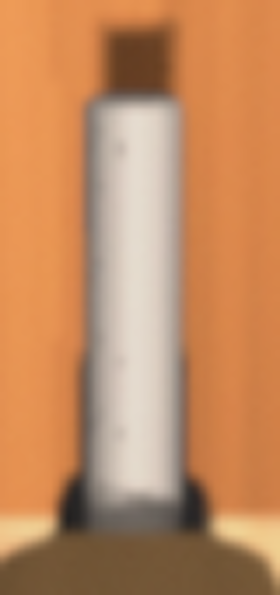

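Run:
```python
from rect import *
h=np.radians(-71.2)
ims=[]
for z in (.172,.180):
    ims.append(rect('w6',z,(.5708,.0299),.06,h,4)[:,:,::-1])
o=np.hstack(ims)
for k in range(2):
  for u in range(0,480,40): o[:,k*480+u]=(0,255,0) if u!=240 else (0,0,255)
for u in range(0,480,40): o[u,:]=(0,255,0) if u!=240 else (0,0,255)
cv2.imwrite('pics/head6.png',cv2.resize(o,(800,400)))
```

```text
(no output)
```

View pics/head6.png

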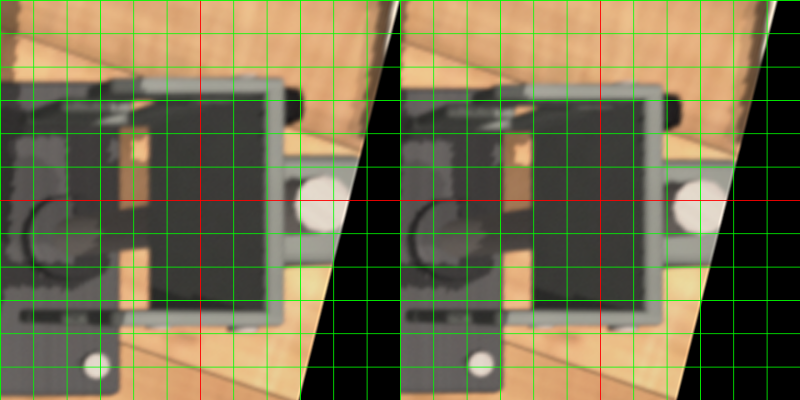

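```bash
cat >> h.py <<'E'
HB=np.radians(-71.2); bx=np.array([np.cos(HB),np.sin(HB),0]); by=np.array([-bx[1],bx[0],0])
O=np.array([.5705,.0298,0]); PT=np.array([.001,.0005,.069])
def tcp_for(px,py,z):
    "TCP for pin at bracket x,y (mm), world z"
    Rt=np.column_stack([-by,-bx,[0,0,-1.]])
    return O+bx*px/1e3+by*py/1e3+[0,0,z]-Rt@PT
def pin(s=None):
    s=s or ctrl.observe()
    w=np.array(s['tool_pos'])+R.from_quat(s['tool_rot']).apply(PT); d=w-O
    print('t',round(s['time_s'],2),'pin bx mm',round(d@bx*1e3,2),'by',round(d@by*1e3,2),'z',round(w[2]*1e3,2),'F_b',round(s['contact_force']@bx,2) if 0 else np.round([np.dot(s['contact_force'],v) for v in (bx,by,[0,0,1])],2),'torq',np.round([np.dot(s['ft_torque'],v) for v in (bx,by,[0,0,1])],3),'g',s['grip_width'])
    return s
def goto(px,py,z): plan(tcp_for(px,py,z),HB+1.5*np.pi)
E
python3 -c "
from h import *
pin(); goto(-90,0,.2); goto(3,0,.2)"
```

```text
t 9.4 pin bx mm -197.19 by 42.65 z 242.44 F_b [ 0.16  0.47 -1.88] torq [-0.015 -0.025  0.053] g 0.2733175736584051
heading now -2.799380767543608 rotvec [0.0004 0.0039 0.0141] shift cm [  4.4054 -10.6584   4.2233]
heading now -2.799380767543608 rotvec [0.0004 0.0039 0.0141] shift cm [  4.5365 -19.9575   4.2192]
```

Call:
{"api": "servo_tool", "payload": {"commands": [[0,0.0039,0.0141,1.5,-3,1,0.1],[0,0.0039,0.0141,3,-6,2,0.1],[0,0.0039,0.0141,4.4,-9,3.5,0.1],[0,0.0039,0.0141,4.4,-10.6,4.2,0.1],[0,0.0039,0.0141,4.4,-10.6,4.2,0.1]]}}

```text
time_s: 9.9
tool_pos: [0.5423, 0.1135, 0.2677]
tool_rot: [-0.162, 0.987, 0.0, -0.001]
contact_force: [0.2, 0.6, -2.8]
grip_width: 0.271
```

Call:
{"api": "servo_tool", "payload": {"commands": [[0,0,0,0,0,0,0.1],[0,0,0,0,0,0,0.1]]}}

```text
time_s: 10.1
tool_pos: [0.5428, 0.1144, 0.2682]
tool_rot: [-0.162, 0.987, 0.0, -0.001]
contact_force: [0.4, -0.2, -2.0]
grip_width: 0.273
```

```bash
python3 look.py w7 >/dev/null; python3 -c "
from h import *
pin(); goto(3,0,.2)
for n in ('scene','side'): save(imaging.capture(n),n+'7')"
```

```text
t 10.15 pin bx mm -89.72 by -0.01 z 199.28 F_b [-0.    0.41 -2.39] torq [-0.015 -0.007 -0.015] g 0.27153554433802585
heading now -2.8155890960053034 rotvec [ 0.001  -0.0012 -0.0021] shift cm [-0.0122 -9.2644 -0.0813]
```

View pics/w7.png

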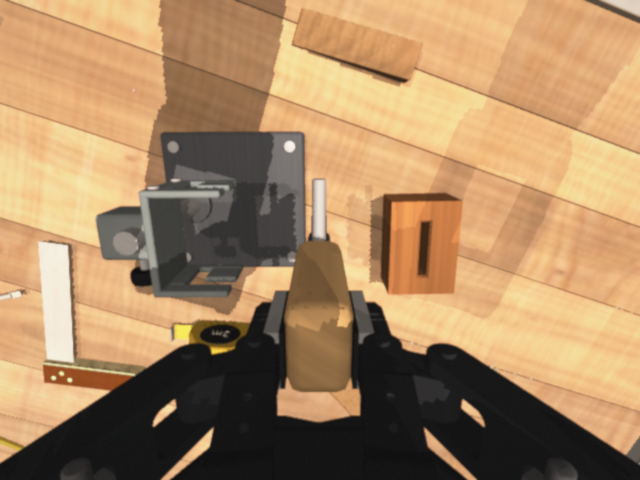

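View pics/scene7.png

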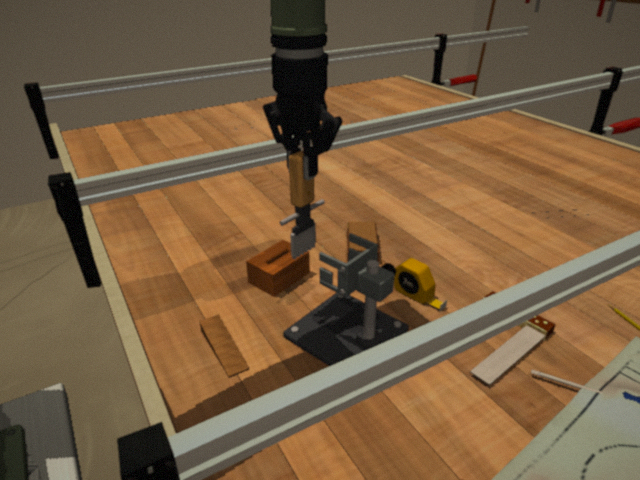

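Run:
```python
from rect import *
ims=[rect('w7',z,(.5705,.0298),.06,HB,4)[:,:,::-1] for z in (.168,.176)]
o=np.hstack(ims)
for k in range(2):
  for u in range(0,480,40): o[:,k*480+u]=(0,255,0) if u!=240 else (0,0,255)
for u in range(0,480,40): o[u,:]=(0,255,0) if u!=240 else (0,0,255)
cv2.imwrite('pics/head7.png',cv2.resize(o,(800,400)))
```

```text
(no output)
```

View pics/head7.png

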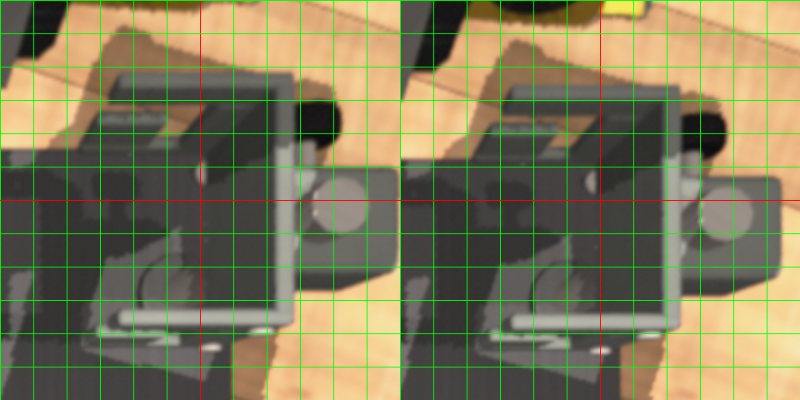

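Plates lie at rows ~193 and ~291. Rectified at z≈0.168 their spacing and midline match the pin's y within about 0.2 mm, so the head looks low and shifted +x. Moving the pin over the plate tops.

Call:
{"api": "servo_tool", "payload": {"commands": [[0,0,0,0,-3,0,0.1],[0,0,0,0,-6,0,0.1],[0,0,0,0,-8.5,0,0.1],[0,0,0,0,-9.2,0,0.1],[0,0,0,0,-9.2,0,0.1]]}}

```text
time_s: 10.75
tool_pos: [0.5725, 0.0272, 0.2684]
tool_rot: [-0.162, 0.987, 0.0, -0.0]
contact_force: [1.0, 0.9, -2.4]
grip_width: 0.269
```

Call:
{"api": "servo_tool", "payload": {"commands": [[0,0,0,0,0,0,0.1],[0,0,0,0,0,0,0.1],[0,0,0,0,0,0,0.1]]}}

```text
time_s: 11.05
tool_pos: [0.5722, 0.0282, 0.2684]
tool_rot: [-0.163, 0.987, 0.001, -0.001]
contact_force: [0.2, -0.5, -2.4]
grip_width: 0.272
```

```bash
python3 look.py w8 >/dev/null; python3 -c "
from h import *
pin(); goto(3,0,.190)"
```

```text
t 11.1 pin bx mm 1.61 by 0.05 z 199.42 F_b [-0.11  0.42 -2.17] torq [ 0.049 -0.03   0.024] g 0.2728306172224099
heading now -2.815078531131884 rotvec [ 0.0013 -0.0008 -0.0016] shift cm [ 0.0095 -0.1307  0.9412]
```

View pics/w8.png

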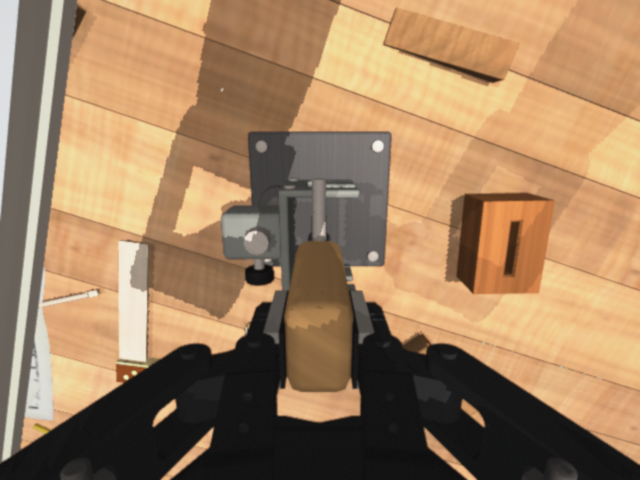

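Call:
{"api": "servo_tool", "payload": {"commands": [[0,0,0,0,-0.1,0.3,0.1],[0,0,0,0,-0.1,0.6,0.1],[0,0,0,0,-0.1,0.8,0.1],[0,0,0,0,-0.1,0.9,0.1],[0,0,0,0,-0.1,0.9,0.1]]}}

```text
time_s: 11.6
tool_pos: [0.5724, 0.0271, 0.259]
tool_rot: [-0.162, 0.987, 0.001, -0.001]
contact_force: [0.4, 0.1, -2.5]
grip_width: 0.275
```

Call:
{"api": "servo_tool", "payload": {"commands": [[0,0,0,0,0,0.05,0.1],[0,0,0,0,0,0.1,0.1],[0,0,0,0,0,0.15,0.1],[0,0,0,0,0,0.2,0.1],[0,0,0,0,0,0.2,0.1]]}}

```text
time_s: 12.1
tool_pos: [0.5724, 0.0271, 0.257]
tool_rot: [-0.162, 0.987, 0.001, -0.001]
contact_force: [-0.6, 0.1, -3.1]
grip_width: 0.275
```

Call:
{"api": "servo_tool", "payload": {"commands": [[0,0,0,0,0,0.05,0.1],[0,0,0,0,0,0.1,0.1],[0,0,0,0,0,0.15,0.1],[0,0,0,0,0,0.2,0.1],[0,0,0,0,0,0.2,0.1]]}}

```text
time_s: 12.6
tool_pos: [0.5723, 0.0271, 0.2548]
tool_rot: [-0.163, 0.987, 0.001, -0.001]
contact_force: [0.1, 0.6, -2.5]
grip_width: 0.272
```

```bash
python3 -c "
from h import *
pin()"
```

```text
t 12.6 pin bx mm 2.48 by -0.3 z 185.83 F_b [-0.56  0.24 -2.48] torq [ 0.038 -0.02  -0.024] g 0.27245682906695917
```

Call:
{"api": "servo_tool", "payload": {"commands": [[0,0,0,0,0,0.05,0.1],[0,0,0,0,0,0.1,0.1],[0,0,0,0,0,0.1,0.1]]}}

```text
time_s: 12.9
tool_pos: [0.5722, 0.0271, 0.2537]
tool_rot: [-0.162, 0.987, 0.001, -0.001]
contact_force: [0.5, 0.3, -2.1]
grip_width: 0.273
```

Call:
{"api": "servo_tool", "payload": {"commands": [[0,0,0,0,0,0.05,0.1],[0,0,0,0,0,0.1,0.1],[0,0,0,0,0,0.1,0.1]]}}

```text
time_s: 13.2
tool_pos: [0.5721, 0.0271, 0.2526]
tool_rot: [-0.162, 0.987, 0.001, -0.001]
contact_force: [0.4, -0.4, -2.5]
grip_width: 0.273
```

Call:
{"api": "servo_tool", "payload": {"commands": [[0,0,0,0,0,0.05,0.1],[0,0,0,0,0,0.1,0.1],[0,0,0,0,0,0.1,0.1]]}}

```text
time_s: 13.5
tool_pos: [0.5721, 0.0272, 0.2514]
tool_rot: [-0.163, 0.987, 0.001, -0.001]
contact_force: [0.3, 0.9, -1.9]
grip_width: 0.276
```

Call:
{"api": "servo_tool", "payload": {"commands": [[0,0,0,0,0,0.05,0.1],[0,0,0,0,0,0.1,0.1],[0,0,0,0,0,0.1,0.1]]}}

```text
time_s: 13.8
tool_pos: [0.572, 0.0271, 0.2503]
tool_rot: [-0.162, 0.987, 0.001, -0.001]
contact_force: [-0.3, 0.4, -2.2]
grip_width: 0.276
```

Call:
{"api": "servo_tool", "payload": {"commands": [[0,0,0,0,0,0.05,0.1],[0,0,0,0,0,0.1,0.1],[0,0,0,0,0,0.1,0.1]]}}

```text
time_s: 14.1
tool_pos: [0.5719, 0.0271, 0.2492]
tool_rot: [-0.162, 0.987, 0.001, -0.002]
contact_force: [-0.5, 0.5, -2.3]
grip_width: 0.271
```

Call:
{"api": "servo_tool", "payload": {"commands": [[0,0,0,0,0,0.05,0.1],[0,0,0,0,0,0.1,0.1],[0,0,0,0,0,0.1,0.1]]}}

```text
time_s: 14.4
tool_pos: [0.5719, 0.0271, 0.2481]
tool_rot: [-0.162, 0.987, 0.001, -0.002]
contact_force: [0.2, -0.3, -2.8]
grip_width: 0.272
```

Call:
{"api": "servo_tool", "payload": {"commands": [[0,0,0,0,0,0.05,0.1],[0,0,0,0,0,0.1,0.1],[0,0,0,0,0,0.1,0.1]]}}

```text
time_s: 14.7
tool_pos: [0.5717, 0.0272, 0.2469]
tool_rot: [-0.162, 0.987, 0.001, -0.002]
contact_force: [0.6, -0.2, -2.3]
grip_width: 0.277
```

Call:
{"api": "servo_tool", "payload": {"commands": [[0,0,0,0,0,0.05,0.1],[0,0,0,0,0,0.1,0.1],[0,0,0,0,0,0.1,0.1]]}}

```text
time_s: 15.0
tool_pos: [0.5717, 0.0272, 0.2458]
tool_rot: [-0.162, 0.987, 0.001, -0.002]
contact_force: [-0.3, 0.3, -2.9]
grip_width: 0.27
```

Call:
{"api": "servo_tool", "payload": {"commands": [[0,0,0,0,0,0.05,0.1],[0,0,0,0,0,0.1,0.1],[0,0,0,0,0,0.1,0.1]]}}

```text
time_s: 15.3
tool_pos: [0.5716, 0.0272, 0.2447]
tool_rot: [-0.162, 0.987, 0.001, -0.002]
contact_force: [0.4, 0.1, -2.8]
grip_width: 0.275
```

Call:
{"api": "servo_tool", "payload": {"commands": [[0,0,0,0,0,0.05,0.1],[0,0,0,0,0,0.1,0.1],[0,0,0,0,0,0.1,0.1]]}}

```text
time_s: 15.6
tool_pos: [0.5715, 0.0272, 0.2436]
tool_rot: [-0.162, 0.987, 0.001, -0.002]
contact_force: [0.2, -0.6, -2.2]
grip_width: 0.274
```

```bash
python3 -c "
from h import *
pin(); goto(3,0,.173)"
```

```text
t 15.6 pin bx mm 2.12 by -1.13 z 174.56 F_b [ 0.67 -0.03 -2.22] torq [ 0.017  0.005 -0.036] g 0.2739967572674338
heading now -2.81518069586978 rotvec [ 0.0027 -0.0038 -0.0017] shift cm [-0.0875 -0.0689  0.1549]
```

Call:
{"api": "servo_tool", "payload": {"commands": [[0.0027,-0.0038,-0.0017,-0.05,0,0.03,0.1],[0.0027,-0.0038,-0.0017,-0.09,-0.05,0.06,0.1],[0.0027,-0.0038,-0.0017,-0.09,-0.05,0.1,0.1],[0.0027,-0.0038,-0.0017,-0.09,-0.05,0.1,0.1]]}}

```text
time_s: 16.0
tool_pos: [0.5725, 0.027, 0.2425]
tool_rot: [-0.163, 0.987, 0.0, -0.0]
contact_force: [-0.3, -0.8, -2.9]
grip_width: 0.275
```

Call:
{"api": "servo_tool", "payload": {"commands": [[0,0,0,0,0,0.05,0.1],[0,0,0,0,0,0.08,0.1],[0,0,0,0,0,0.08,0.1]]}}

```text
time_s: 16.3
tool_pos: [0.5726, 0.027, 0.2422]
tool_rot: [-0.163, 0.987, -0.0, 0.0]
contact_force: [-0.1, -0.1, 0.2]
grip_width: 0.272
```

```bash
python3 -c "
from h import *
pin(); goto(3,0,.172)"
```

```text
t 16.3 pin bx mm 2.83 by 0.11 z 173.16 F_b [ 0.02 -0.16  0.21] torq [-0.163  0.135 -0.053] g 0.27242608471624985
heading now -2.813441896193485 rotvec [-0.0001  0.0003  0.    ] shift cm [ 0.0089 -0.0176  0.1157]
```

Call:
{"api": "servo_tool", "payload": {"commands": [[0,0,0,0,0,0.04,0.1],[0,0,0,0,0,0.05,0.1],[0,0,0,0,0,0.05,0.1]]}}

```text
time_s: 16.6
tool_pos: [0.5727, 0.027, 0.2421]
tool_rot: [-0.163, 0.987, -0.0, 0.0]
contact_force: [-1.5, -0.2, 1.3]
grip_width: 0.274
```

```bash
python3 -c "
from h import *
pin()"; python3 look.py w9 >/dev/null
```

```text
t 16.6 pin bx mm 2.87 by 0.19 z 173.13 F_b [-0.3  -1.51  1.33] torq [-0.25   0.134 -0.011] g 0.27390662510367786
```

View pics/w9.png

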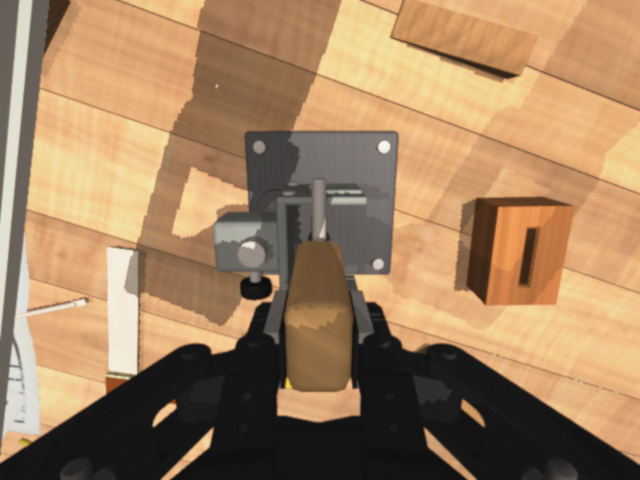

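Top contact is confirmed at pin z ≈ 173.2 mm in my frame, so the channel mid is ≈148.8 and home is ≈124.8. Backing up and out in front of the mouths.

Call:
{"api": "servo_tool", "payload": {"commands": [[0,0,0,0,0,-0.3,0.1],[0,0,0,0,0,-0.8,0.1],[0,0,0,0,2,-0.8,0.1],[0,0,0,0,5,-0.8,0.1],[0,0,0,0,7,-0.8,0.1]]}}

```text
time_s: 17.15
tool_pos: [0.5496, 0.0945, 0.25]
tool_rot: [-0.163, 0.987, 0.0, 0.0]
contact_force: [0.1, -1.0, -3.3]
grip_width: 0.275
```

Call:
{"api": "servo_tool", "payload": {"commands": [[0,0,0,0,0,0,0.1],[0,0,0,0,0,0,0.1],[0,0,0,0,0,0,0.1]]}}

```text
time_s: 17.45
tool_pos: [0.55, 0.0938, 0.2499]
tool_rot: [-0.163, 0.987, -0.0, 0.0]
contact_force: [-1.1, 0.4, -2.8]
grip_width: 0.272
```

```bash
python3 -c "
from h import *
pin(); goto(-65,0,.1488)"; python3 look.py w10 >/dev/null
```

```text
t 17.45 pin bx mm -67.64 by 0.26 z 180.94 F_b [-0.76 -0.86 -2.78] torq [ 0.004 -0.031 -0.019] g 0.271780781274488
heading now -2.8140463864176826 rotvec [-0.0001  0.0007 -0.0006] shift cm [ 0.0231 -0.2648  3.2139]
```

View pics/w10.png

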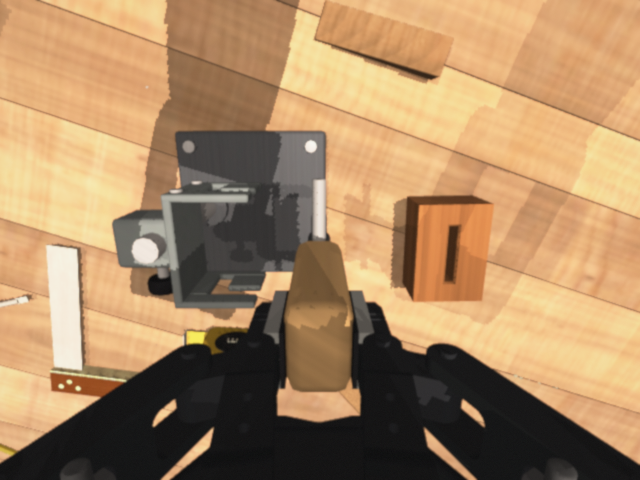

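Run:
```python
from rect import *
o=np.hstack([rect(t,.169,(.5705,.0298),.06,HB,4)[:,:,::-1] for t in ('w10','w7')])
for k in range(2):
  for u in range(0,480,40): o[:,k*480+u]=(0,255,0) if u!=240 else (0,0,255)
for u in range(0,480,40): o[u,:]=(0,255,0) if u!=240 else (0,0,255)
cv2.imwrite('pics/head10.png',cv2.resize(o,(800,400)))
```

```text
(no output)
```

View pics/head10.png

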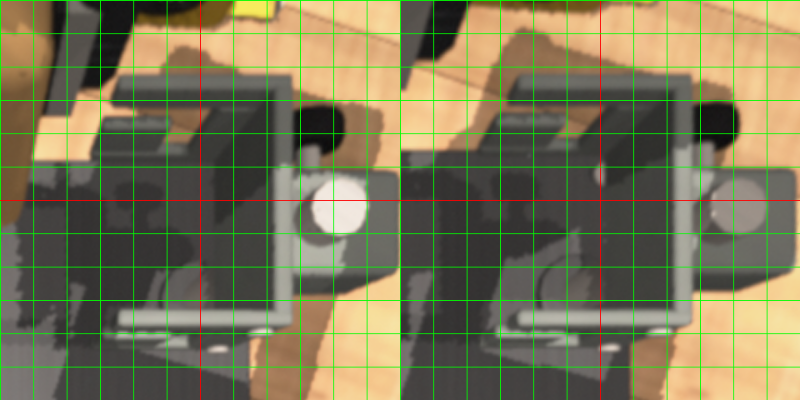

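Plates sit at ±35 mm about my y=0, so the midline agrees, with the front at about -24 mm. Lowering to channel height.

Call:
{"api": "servo_tool", "payload": {"commands": [[0,0,0,0.02,0,1,0.1],[0,0,0,0.02,0,2,0.1],[0,0,0,0.02,0,2.8,0.1],[0,0,0,0.02,0,3.2,0.1],[0,0,0,0.02,0,3.2,0.1]]}}

```text
time_s: 18.0
tool_pos: [0.5491, 0.0935, 0.2165]
tool_rot: [-0.163, 0.987, 0.0, -0.001]
contact_force: [0.1, -0.1, -2.7]
grip_width: 0.277
```

Call:
{"api": "servo_tool", "payload": {"commands": [[0,0,0,0,0,0,0.1],[0,0,0,0,0,0,0.1],[0,0,0,0,0,0,0.1]]}}

```text
time_s: 18.3
tool_pos: [0.5493, 0.0935, 0.2169]
tool_rot: [-0.163, 0.987, 0.0, -0.001]
contact_force: [0.5, -0.1, -3.4]
grip_width: 0.269
```

```bash
python3 -c "
from h import *
pin(); goto(-35,0,.1488)
for n in ('side','scene'): save(imaging.capture(n),n+'11')
import cv2
a=cv2.imread('pics/scene11.png')[150:350,230:450]; cv2.imwrite('pics/s11c.png',cv2.resize(a,None,fx=3,fy=3,interpolation=2))"
```

```text
t 18.3 pin bx mm -67.66 by -0.58 z 147.9 F_b [ 0.3   0.47 -3.4 ] torq [ 0.042 -0.002 -0.042] g 0.2686233357884798
heading now -2.8144990273177277 rotvec [ 0.0006 -0.0011 -0.001 ] shift cm [-0.0534 -3.2618 -0.0922]
```

View pics/s11c.png

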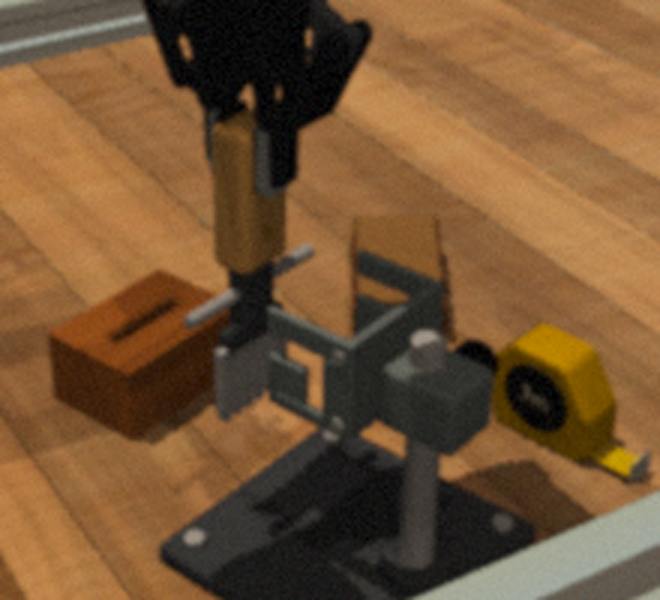

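Call:
{"api": "servo_tool", "payload": {"commands": [[0,-0.001,-0.001,-0.05,-1,-0.09,0.1],[0,-0.001,-0.001,-0.05,-2,-0.09,0.1],[0,-0.001,-0.001,-0.05,-2.8,-0.09,0.1],[0,-0.001,-0.001,-0.05,-3.2,-0.09,0.1],[0,-0.001,-0.001,-0.05,-3.2,-0.09,0.1]]}}

```text
time_s: 18.9
tool_pos: [0.5603, 0.0624, 0.2177]
tool_rot: [-0.163, 0.987, 0.0, -0.0]
contact_force: [0.2, 1.0, -1.3]
grip_width: 0.272
```

```bash
python3 -c "
from h import *
pin(); goto(-20,0,.1488)"
```

```text
t 18.9 pin bx mm -34.68 by -0.12 z 148.72 F_b [-0.87  0.54 -1.33] torq [-0.031  0.001  0.013] g 0.27205370583601857
heading now -2.8149611512925263 rotvec [ 0.0006 -0.0001 -0.0015] shift cm [-0.0129 -1.4639 -0.0085]
```

Entering the mouths in gentle steps.

Call:
{"api": "servo_tool", "payload": {"commands": [[0,0,-0.001,0,-0.2,0,0.1],[0,0,-0.001,0,-0.4,0,0.1],[0,0,-0.001,0,-0.6,0,0.1],[0,0,-0.001,0,-0.7,0,0.1],[0,0,-0.001,0,-0.7,0,0.1]]}}

```text
time_s: 19.4
tool_pos: [0.5626, 0.0558, 0.2177]
tool_rot: [-0.163, 0.987, 0.0, -0.0]
contact_force: [0.6, -0.6, -1.5]
grip_width: 0.277
```

Call:
{"api": "servo_tool", "payload": {"commands": [[0,0,0,0,-0.2,0,0.1],[0,0,0,0,-0.4,0,0.1],[0,0,0,0,-0.6,0,0.1],[0,0,0,0,-0.7,0,0.1],[0,0,0,0,-0.7,0,0.1]]}}

```text
time_s: 19.9
tool_pos: [0.5649, 0.0489, 0.2177]
tool_rot: [-0.163, 0.987, 0.0, -0.0]
contact_force: [-0.4, 0.4, -2.3]
grip_width: 0.272
```

```bash
python3 -c "
from h import *
pin(); goto(-6,0,.1488)"
```

```text
t 19.9 pin bx mm -20.44 by -0.12 z 148.72 F_b [-0.5  -0.22 -2.3 ] torq [-0.023  0.004 -0.013] g 0.272443551914499
heading now -2.814239487125527 rotvec [ 0.0005 -0.0001 -0.0008] shift cm [-0.0119 -1.4406 -0.0084]
```

Call:
{"api": "servo_tool", "payload": {"commands": [[0,0,0,0,-0.2,0,0.1],[0,0,0,0,-0.4,0,0.1],[0,0,0,0,-0.6,0,0.1],[0,0,0,0,-0.7,0,0.1],[0,0,0,0,-0.7,0,0.1]]}}

```text
time_s: 20.4
tool_pos: [0.5672, 0.0421, 0.2177]
tool_rot: [-0.163, 0.987, 0.0, -0.0]
contact_force: [0.4, 0.0, -2.1]
grip_width: 0.274
```

Call:
{"api": "servo_tool", "payload": {"commands": [[0,0,0,0,-0.15,0,0.1],[0,0,0,0,-0.3,0,0.1],[0,0,0,0,-0.45,0,0.1],[0,0,0,0,-0.6,0,0.1],[0,0,0,0,-0.6,0,0.1]]}}

```text
time_s: 20.9
tool_pos: [0.5693, 0.0362, 0.2177]
tool_rot: [-0.163, 0.987, 0.0, -0.0]
contact_force: [0.7, 0.1, -2.3]
grip_width: 0.273
```

```bash
python3 -c "
from h import *
pin(); goto(5,0,.1488)"
```

```text
t 20.9 pin bx mm -6.99 by -0.12 z 148.73 F_b [ 0.16  0.71 -2.32] torq [0.034 0.012 0.015] g 0.27310409681491526
heading now -2.8147647750124785 rotvec [ 0.0004 -0.0001 -0.0013] shift cm [-0.0133 -1.1961 -0.0077]
```

Now in 1 mm feeling steps toward the back wall.

Call:
{"api": "servo_tool", "payload": {"commands": [[0,0,0,0,-0.05,0,0.1],[0,0,0,0,-0.1,0,0.1],[0,0,0,0,-0.15,0,0.1],[0,0,0,0,-0.2,0,0.1]]}}

```text
time_s: 21.3
tool_pos: [0.5699, 0.0343, 0.2177]
tool_rot: [-0.163, 0.987, 0.0, -0.0]
contact_force: [-0.6, -0.0, -2.3]
grip_width: 0.272
```

Call:
{"api": "servo_tool", "payload": {"commands": [[0,0,0,0,-0.05,0,0.1],[0,0,0,0,-0.1,0,0.1],[0,0,0,0,-0.15,0,0.1],[0,0,0,0,-0.2,0,0.1]]}}

```text
time_s: 21.7
tool_pos: [0.5705, 0.0324, 0.2177]
tool_rot: [-0.163, 0.987, 0.0, -0.0]
contact_force: [-0.4, -0.0, -2.5]
grip_width: 0.274
```

Call:
{"api": "servo_tool", "payload": {"commands": [[0,0,0,0,-0.05,0,0.1],[0,0,0,0,-0.1,0,0.1],[0,0,0,0,-0.15,0,0.1],[0,0,0,0,-0.15,0,0.1]]}}

```text
time_s: 22.1
tool_pos: [0.571, 0.0309, 0.2177]
tool_rot: [-0.163, 0.987, 0.0, -0.0]
contact_force: [-0.1, -0.1, -2.4]
grip_width: 0.272
```

```bash
python3 -c "
from h import *
pin()"
```

```text
t 22.1 pin bx mm -1.36 by -0.15 z 148.71 F_b [ 0.05 -0.11 -2.39] torq [ 0.018  0.02  -0.064] g 0.27216854494972226
```

Call:
{"api": "servo_tool", "payload": {"commands": [[0,0,0,0,-0.05,0,0.1],[0,0,0,0,-0.1,0,0.1],[0,0,0,0,-0.15,0,0.1],[0,0,0,0,-0.15,0,0.1]]}}

```text
time_s: 22.5
tool_pos: [0.5716, 0.0294, 0.2177]
tool_rot: [-0.163, 0.987, 0.0, -0.0]
contact_force: [-0.3, -0.1, -3.4]
grip_width: 0.271
```

Call:
{"api": "servo_tool", "payload": {"commands": [[0,0,0,0,-0.05,0,0.1],[0,0,0,0,-0.1,0,0.1],[0,0,0,0,-0.15,0,0.1],[0,0,0,0,-0.15,0,0.1]]}}

```text
time_s: 22.9
tool_pos: [0.5721, 0.0279, 0.2177]
tool_rot: [-0.163, 0.987, 0.0, -0.0]
contact_force: [-1.3, -0.3, -2.2]
grip_width: 0.278
```

Call:
{"api": "servo_tool", "payload": {"commands": [[0,0,0,0,-0.05,0,0.1],[0,0,0,0,-0.1,0,0.1],[0,0,0,0,-0.1,0,0.1]]}}

```text
time_s: 23.2
tool_pos: [0.5724, 0.0269, 0.2177]
tool_rot: [-0.163, 0.987, 0.0, -0.0]
contact_force: [-0.3, 0.3, -2.9]
grip_width: 0.272
```

```bash
python3 -c "
from h import *
pin()"
```

```text
t 23.2 pin bx mm 2.88 by -0.13 z 148.72 F_b [-0.41 -0.19 -2.9 ] torq [-0.01  -0.039 -0.012] g 0.2721630780061004
```

Call:
{"api": "servo_tool", "payload": {"commands": [[0,0,0,0,-0.05,0,0.1],[0,0,0,0,-0.1,0,0.1],[0,0,0,0,-0.1,0,0.1]]}}

```text
time_s: 23.5
tool_pos: [0.5728, 0.0258, 0.2177]
tool_rot: [-0.163, 0.987, 0.0, -0.0]
contact_force: [-0.4, -0.6, -2.0]
grip_width: 0.275
```

Call:
{"api": "servo_tool", "payload": {"commands": [[0,0,0,0,-0.05,0,0.1],[0,0,0,0,-0.1,0,0.1],[0,0,0,0,-0.1,0,0.1]]}}

```text
time_s: 23.8
tool_pos: [0.5731, 0.0248, 0.2177]
tool_rot: [-0.162, 0.987, 0.0, -0.0]
contact_force: [0.2, 0.3, -2.6]
grip_width: 0.274
```

```bash
python3 -c "
from h import *
pin()"
```

```text
t 23.8 pin bx mm 5.02 by -0.13 z 148.71 F_b [-0.22  0.31 -2.58] torq [-0.01   0.04   0.005] g 0.2742898893397108
```

Call:
{"api": "servo_tool", "payload": {"commands": [[0,0,0,0,-0.04,0,0.1],[0,0,0,0,-0.08,0,0.1],[0,0,0,0,-0.08,0,0.1]]}}

```text
time_s: 24.1
tool_pos: [0.5734, 0.0241, 0.2177]
tool_rot: [-0.162, 0.987, 0.0, -0.0]
contact_force: [0.6, 0.9, -2.1]
grip_width: 0.273
```

Call:
{"api": "servo_tool", "payload": {"commands": [[0,0,0,0,-0.04,0,0.1],[0,0,0,0,-0.08,0,0.1],[0,0,0,0,-0.08,0,0.1]]}}

```text
time_s: 24.4
tool_pos: [0.5735, 0.0238, 0.2177]
tool_rot: [-0.163, 0.987, 0.001, -0.0]
contact_force: [-0.2, 2.3, -1.2]
grip_width: 0.276
```

```bash
python3 -c "
from h import *
pin()"
```

```text
t 24.4 pin bx mm 6.02 by -0.11 z 148.72 F_b [-2.28  0.54 -1.18] torq [-0.005  0.546  0.024] g 0.2761560056710547
```

Call:
{"api": "servo_tool", "payload": {"commands": [[0,0,0,0,-0.04,0,0.1],[0,0,0,0,-0.05,0,0.1],[0,0,0,0,-0.05,0,0.1]]}}

```text
time_s: 24.7
tool_pos: [0.5735, 0.0237, 0.2177]
tool_rot: [-0.163, 0.987, 0.001, -0.0]
contact_force: [-2.1, 2.4, -1.4]
grip_width: 0.272
```

```bash
python3 -c "
from h import *
pin(); goto(4.5,0,.1488)"
```

```text
t 24.7 pin bx mm 6.06 by -0.14 z 148.69 F_b [-2.94 -1.23 -1.44] torq [-0.004  0.664  0.067] g 0.2724641414581036
heading now -2.814995777484447 rotvec [ 0.0023 -0.0001 -0.0015] shift cm [-0.013   0.172  -0.0108]
```

The back wall is felt at 6.0 mm, so the throat centre is at 4.5 mm, which agrees with the vision estimate of about 5. Backing off 1.5 mm and lowering.

Call:
{"api": "servo_tool", "payload": {"commands": [[0.002,0,-0.001,0,0.1,0,0.1],[0.002,0,-0.001,-0.01,0.16,0,0.1],[0.002,0,-0.001,-0.01,0.16,0,0.1],[0.002,0,-0.001,-0.01,0.16,0,0.1]]}}

```text
time_s: 25.1
tool_pos: [0.5732, 0.0249, 0.2177]
tool_rot: [-0.163, 0.987, -0.0, -0.0]
contact_force: [-0.0, -0.8, -2.3]
grip_width: 0.272
```

```bash
python3 -c "
from h import *
pin(); goto(4.5,0,.142)"
```

```text
t 25.1 pin bx mm 5.0 by -0.02 z 148.71 F_b [ 0.72 -0.26 -2.31] torq [-0.008 -0.013  0.034] g 0.2722844324967025
heading now -2.8141513211591866 rotvec [-0.0003 -0.0001 -0.0007] shift cm [-0.0019  0.0481  0.6707]
```

Call:
{"api": "servo_tool", "payload": {"commands": [[0,0,0,0,0.05,0.05,0.1],[0,0,0,0,0.05,0.15,0.1],[0,0,0,0,0.05,0.25,0.1],[0,0,0,0,0.05,0.35,0.1],[0,0,0,0,0.05,0.4,0.1]]}}

```text
time_s: 25.6
tool_pos: [0.5729, 0.0254, 0.2135]
tool_rot: [-0.163, 0.987, -0.0, -0.0]
contact_force: [1.1, 0.1, -3.0]
grip_width: 0.273
```

```bash
python3 -c "
from h import *
pin(); goto(4.5,0,.138)"
```

```text
t 25.6 pin bx mm 4.47 by -0.13 z 144.48 F_b [ 0.26  1.09 -2.98] torq [ 0.043 -0.067  0.031] g 0.27285498474047837
heading now -2.8141656507996453 rotvec [-0.0002 -0.0004 -0.0007] shift cm [-0.0104 -0.0042  0.6484]
```

Call:
{"api": "servo_tool", "payload": {"commands": [[0,0,0,-0.01,0,0.1,0.1],[0,0,0,-0.01,0,0.2,0.1],[0,0,0,-0.01,0,0.3,0.1],[0,0,0,-0.01,0,0.4,0.1],[0,0,0,-0.01,0,0.5,0.1]]}}

```text
time_s: 26.1
tool_pos: [0.573, 0.0255, 0.2084]
tool_rot: [-0.163, 0.987, -0.0, -0.0]
contact_force: [-0.1, -0.0, -2.6]
grip_width: 0.267
```

```bash
python3 -c "
from h import *
pin(); goto(4.5,0,.134)"
```

```text
t 26.1 pin bx mm 4.44 by -0.05 z 139.39 F_b [-0.   -0.11 -2.57] torq [-0.024 -0.023  0.017] g 0.2673840633536747
heading now -2.8141516233577777 rotvec [-0.0002 -0.0004 -0.0007] shift cm [-0.0024 -0.0071  0.5385]
```

Call:
{"api": "servo_tool", "payload": {"commands": [[0,0,0,0,0,0.1,0.1],[0,0,0,0,0,0.2,0.1],[0,0,0,0,0,0.3,0.1],[0,0,0,0,0,0.4,0.1],[0,0,0,0,0,0.5,0.1]]}}

```text
time_s: 26.6
tool_pos: [0.573, 0.0254, 0.2033]
tool_rot: [-0.163, 0.987, -0.0, -0.0]
contact_force: [0.4, -0.1, -3.9]
grip_width: 0.276
```

Call:
{"api": "servo_tool", "payload": {"commands": [[0,0,0,0,0,0.1,0.1],[0,0,0,0,0,0.2,0.1],[0,0,0,0,0,0.3,0.1],[0,0,0,0,0,0.4,0.1],[0,0,0,0,0,0.5,0.1]]}}

```text
time_s: 27.1
tool_pos: [0.5731, 0.0254, 0.1983]
tool_rot: [-0.163, 0.987, -0.0, -0.0]
contact_force: [0.0, -0.4, -2.3]
grip_width: 0.273
```

```bash
python3 -c "
from h import *
pin(); goto(4.5,0,.1248)"
```

```text
t 27.1 pin bx mm 4.49 by -0.01 z 129.27 F_b [ 0.39 -0.09 -2.26] torq [-0.019 -0.029 -0.003] g 0.27269728407487487
heading now -2.814144628139143 rotvec [-0.0003 -0.0003 -0.0007] shift cm [ 0.0006 -0.0028  0.4465]
```

Final 4.5 mm, feeling for the throat floor.

Call:
{"api": "servo_tool", "payload": {"commands": [[0,0,0,0,0,0.1,0.1],[0,0,0,0,0,0.2,0.1],[0,0,0,0,0,0.3,0.1],[0,0,0,0,0,0.3,0.1]]}}

```text
time_s: 27.5
tool_pos: [0.5729, 0.0254, 0.195]
tool_rot: [-0.163, 0.987, -0.0, -0.0]
contact_force: [-0.2, -0.8, -2.1]
grip_width: 0.274
```

Call:
{"api": "servo_tool", "payload": {"commands": [[0,0,0,0,0,0.05,0.1],[0,0,0,0,0,0.1,0.1],[0,0,0,0,0,0.1,0.1]]}}

```text
time_s: 27.8
tool_pos: [0.5728, 0.0255, 0.1939]
tool_rot: [-0.163, 0.987, -0.0, -0.0]
contact_force: [0.4, 0.5, -2.5]
grip_width: 0.276
```

Call:
{"api": "servo_tool", "payload": {"commands": [[0,0,0,0,0,0.05,0.1],[0,0,0,0,0,0.05,0.1],[0,0,0,0,0,0.05,0.1]]}}

```text
time_s: 28.1
tool_pos: [0.5729, 0.0254, 0.1937]
tool_rot: [-0.163, 0.987, -0.0, -0.0]
contact_force: [-0.7, 0.6, 0.4]
grip_width: 0.272
```

```bash
python3 -c "
from h import *
pin(); goto(4.5,0,.1248)"
```

```text
t 28.1 pin bx mm 4.43 by -0.13 z 124.73 F_b [-0.79 -0.47  0.37] torq [-0.044  0.055  0.035] g 0.2723003596360045
heading now -2.8140555490161767 rotvec [-0.0002 -0.0006 -0.0006] shift cm [-0.0093 -0.0083 -0.0068]
```

```bash
python3 look.py w12 >/dev/null
python3 - <<'E'
import cv2
a=cv2.imread('pics/w12.png')[120:330,200:420]; cv2.imwrite('pics/w12c.png',cv2.resize(a,None,fx=2.8,fy=2.8,interpolation=2))
E
```

```text
(no output)
```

View pics/w12c.png

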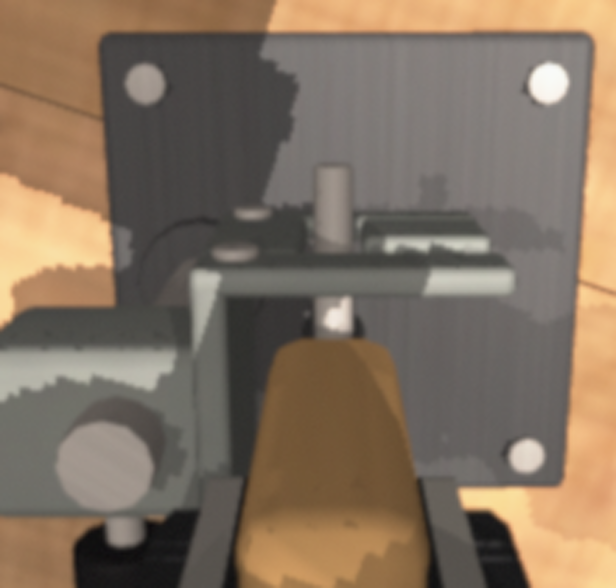

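Run:
```python
from h import *
import pickle
s,p,_=pickle.load(open('w12.pkl','rb'))
K=np.array(p['camera_matrix']);H=np.array(p['hand_eye']);W=R.from_quat(s['tool_rot']).as_matrix()
for rc,z in (((215.7,330),.1692),((226,330),.1692),((178.4,319),.1208),((178.4,319),.1248)):
    d=H[:3,:3]@(np.linalg.inv(K)@[rc[1],rc[0],1]); o=H[:3,3]
    o=W@o+s['tool_pos'];d=W@d; X=o+d*(z-o[2])/d[2]; print(rc,z,'by mm',(X-O)@by*1e3)
```

```text
(215.7, 330) 0.1692 by mm -37.51567841990109
(226, 330) 0.1692 by mm -32.73672723787614
(178.4, 319) 0.1208 by mm -48.2501775717117
(178.4, 319) 0.1248 by mm -48.73925476422981
```

The pin is home (z 124.7 against 124.8 predicted) and within about 0.6 mm of midway. Releasing.

Call:
{"api": "servo_tool", "payload": {"commands": [[0,0,0,0,0,0,0.35],[0,0,0,0,0,0,0.45],[0,0,0,0,0,0,0.6],[0,0,0,0,0,0,0.6],[0,0,0,0,0,0,0.6]]}}

```text
time_s: 28.65
tool_pos: [0.573, 0.0254, 0.1938]
tool_rot: [-0.163, 0.987, -0.0, -0.0]
contact_force: [0.3, -0.1, 0.9]
grip_width: 0.602
```

```bash
python3 look.py w13 >/dev/null; python3 -c "
from h import *
pin()"
```

```text
t 28.7 pin bx mm 4.46 by -0.07 z 124.76 F_b [-0.1   0.91  1.15] torq [ 0.001 -0.024 -0.035] g 0.6006892106728164
```

View pics/w13.png

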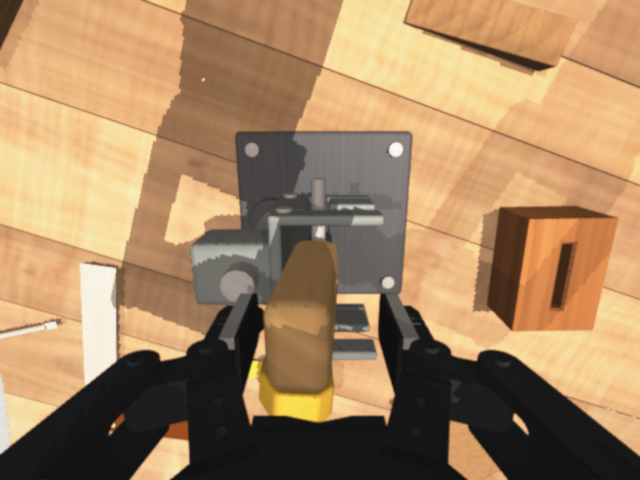

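Call:
{"api": "servo_tool", "payload": {"commands": [[0,0,0,0,0,0,0.6],[0,0,0,0,0,0,0.6]]}}

```text
time_s: 28.9
tool_pos: [0.573, 0.0254, 0.1938]
tool_rot: [-0.163, 0.987, -0.0, -0.0]
contact_force: [-0.1, -0.7, 0.4]
grip_width: 0.599
```

```bash
python3 look.py w14 >/dev/null; python3 -c "
from h import *
pin()
save(imaging.capture('scene'),'scene14')
a=imaging.capture('side'); save(a,'side14')
import cv2
A=cv2.imread('pics/w14.png')[150:450,180:440];B=cv2.imread('pics/scene14.png')[130:330,270:470]
C=cv2.imread('pics/side14.png')[130:330,230:430]
cv2.imwrite('pics/c14.png',np.hstack([cv2.resize(x,(266,300)) for x in (A,B,C)]))"
```

```text
t 28.95 pin bx mm 4.45 by -0.09 z 124.76 F_b [-0.4  -0.92  0.29] torq [ 0.017 -0.012  0.009] g 0.5953734882267462
```

View pics/c14.png

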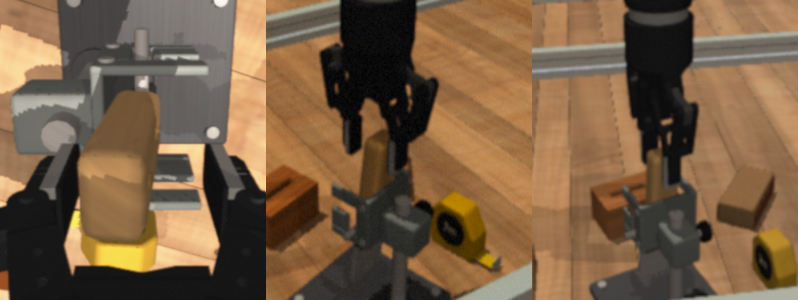

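Call:
{"api": "servo_tool", "payload": {"commands": [[0,0,0,0,0,0,0.6],[0,0,0,0,0,0,0.6],[0,0,0,0,0,0,0.6]]}}

```text
time_s: 29.35
tool_pos: [0.573, 0.0254, 0.1937]
tool_rot: [-0.163, 0.987, -0.0, -0.0]
contact_force: [0.6, -0.2, -0.1]
grip_width: 0.6
```

```bash
python3 look.py w15 >/dev/null; python3 -c "
import cv2,numpy as np
cv2.imwrite('pics/c15.png',np.hstack([cv2.resize(cv2.imread(f'pics/{t}.png')[170:430,190:430],(266,300)) for t in ('w13','w14','w15')]))"
```

```text
(no output)
```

View pics/c15.png

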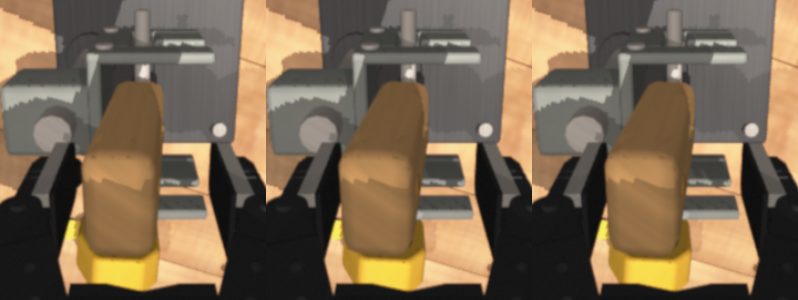

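Call:
{"api": "servo_tool", "payload": {"commands": [[0,0,0,0,0,0,0.7],[0,0,0,0,0,0,0.8],[0,0,0,0,0,0,0.9],[0,0,0,0,0,0,0.9]]}}

```text
time_s: 29.8
tool_pos: [0.573, 0.0254, 0.1938]
tool_rot: [-0.163, 0.987, -0.0, -0.0]
contact_force: [0.4, 0.3, 0.3]
grip_width: 0.901
```

```bash
python3 look.py w16 >/dev/null; python3 -c "
import cv2,numpy as np
cv2.imwrite('pics/c16.png',np.hstack([cv2.resize(cv2.imread(f'pics/{t}.png')[150:450,170:450],(390,420)) for t in ('w15','w16')]))"
```

```text
(no output)
```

View pics/c16.png

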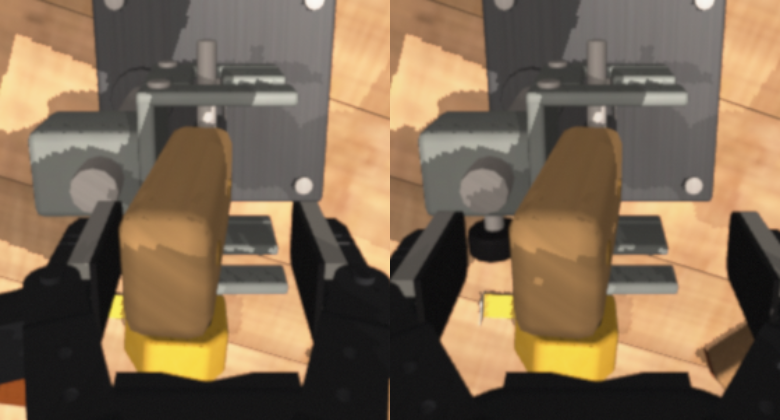

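Run:
```python
from h import *
import pickle
for t in ('w14','w15','w16'):
    s,p,_=pickle.load(open(t+'.pkl','rb'))
    K=np.array(p['camera_matrix']);H=np.array(p['hand_eye']);W=R.from_quat(s['tool_rot']).as_matrix()
    r=finder.pinpoint(p,'spreader_handle') if t=='w16' else None
    if r: print(r[0]['position'],r[0]['conf'])
    for rc,z in (((346,297),.2208),((305,297),.2208)):
        d=H[:3,:3]@(np.linalg.inv(K)@[rc[1],rc[0],1]); o=H[:3,3]
        o=W@o+s['tool_pos'];d=W@d; X=o+d*(z-o[2])/d[2]; print(t,rc,'bx,by mm',(X-O)@bx*1e3,(X-O)@by*1e3)
```

```text
w14 (346, 297) bx,by mm 12.236836141421797 -3.8226090491535873
w14 (305, 297) bx,by mm 11.959990814544337 -19.234445851753375
w15 (346, 297) bx,by mm 12.215630122348509 -3.8384959406444823
w15 (305, 297) bx,by mm 11.938198637702158 -19.245980567347882
[322.3, 292.7] 0.82
w16 (346, 297) bx,by mm 12.227729831250228 -3.82999835416596
w16 (305, 297) bx,by mm 11.949428379431787 -19.24117780249288
```

The handle leans a few degrees toward the back plate and did not move when the fingers opened, so the pin carries it. Retreating straight up.

Call:
{"api": "servo_tool", "payload": {"commands": [[0,0,0,0,0,-1,0.9],[0,0,0,0,0,-3,0.9],[0,0,0,0,0,-6,0.9],[0,0,0,0,0,-10,0.9],[0,0,0,0,0,-14,0.9]]}}

```text
time_s: 30.4
tool_pos: [0.5727, 0.0255, 0.3356]
tool_rot: [-0.163, 0.987, -0.0, -0.0]
contact_force: [0.8, 0.2, 0.1]
grip_width: 0.9
```

Call:
{"api": "servo_tool", "payload": {"commands": [[0,0,0,0,0,0,0.9],[0,0,0,0,0,0,0.9],[0,0,0,0,0,0,0.9]]}}

```text
time_s: 30.7
tool_pos: [0.572, 0.0256, 0.3346]
tool_rot: [-0.163, 0.987, 0.0, -0.001]
contact_force: [-0.8, 0.0, 0.2]
grip_width: 0.899
```

```bash
python3 look.py w17 spreader_handle spreader_pin; python3 -c "
from h import *
st()
for n in ('scene','side'):
    p=imaging.capture(n); save(p,n+'17')
B=cv2.imread('pics/scene17.png')[170:350,270:450];C=cv2.imread('pics/side17.png')[170:350,230:410]
cv2.imwrite('pics/c17.png',np.hstack([cv2.resize(x,(400,400)) for x in (B,C)]))"
```

```text
{'time_s': 30.7, 'joint_pos': [-0.1062, 0.1468, 1.4162, -0.0004, 1.5811, -2.0044], 'tool_pos': [0.572, 0.0256, 0.3346], 'tool_rot': [-0.163, 0.9866, 0.0002, -0.0013], 'contact_force': [-0.7889, 0.049, 0.1684], 'ft_torque': [0.0175, -0.0065, -0.0264], 'grip_width': 0.8992}
spreader_handle [([235.0, 304.2], 0.97)]
spreader_pin [([212.1, 318.4], 0.95)]
{'time_s': 30.85, 'joint_pos': [-0.1062, 0.1479, 1.417, -0.0004, 1.581, -2.0045], 'tool_pos': [0.5718, 0.0256, 0.3336], 'tool_rot': [-0.163, 0.9866, 0.0004, -0.0022], 'contact_force': [-0.3422, 0.201, 0.1251], 'ft_torque': [-0.0594, 0.0741, -0.0482], 'grip_width': 0.9004}
```

View pics/c17.png

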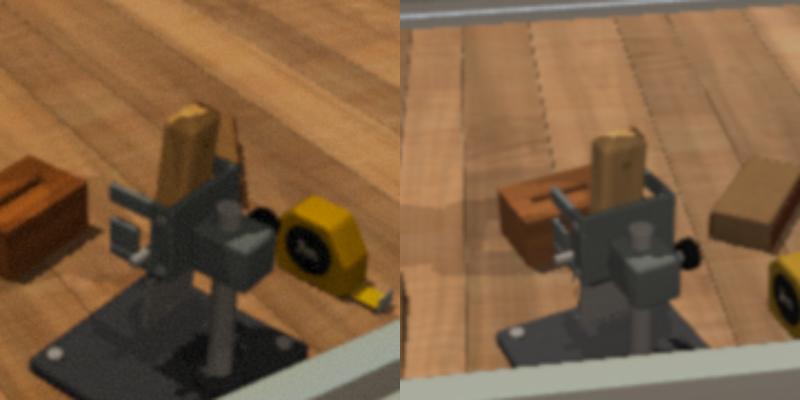

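View pics/w17.png

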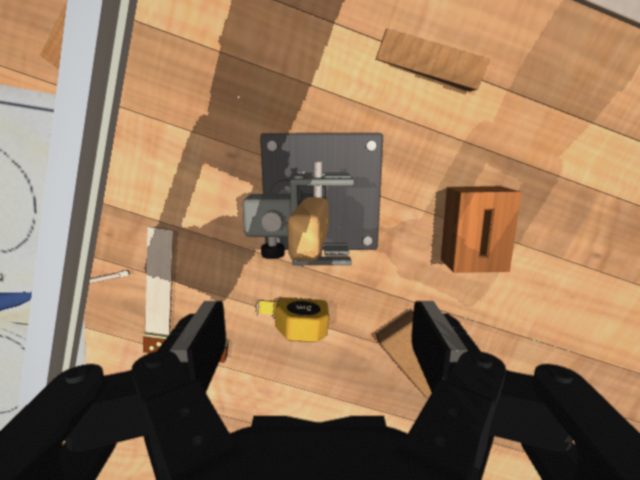

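Call:
{"api": "servo_tool", "payload": {"commands": [[0,0,0,0,0,0,0.9],[0,0,0,0,0,0,0.9],[0,0,0,0,0,0,0.9],[0,0,0,0,0,0,0.9],[0,0,0,0,0,0,0.9]]}}

```text
time_s: 31.45
tool_pos: [0.5721, 0.0256, 0.3341]
tool_rot: [-0.163, 0.987, 0.0, -0.002]
contact_force: [-0.0, 0.4, -0.5]
grip_width: 0.903
```

```bash
python3 look.py w18 spreader_handle spreader_pin
python3 - <<'E'
from h import *
import pickle
for t in ('w17','w18'):
    s,p,o=pickle.load(open(t+'.pkl','rb'))
    for q,z in (('spreader_handle',.199),('spreader_pin',.1248)):
        c,a,d=o[q]; X=a+d*(z-a[2])/d[2]; print(t,q,(X-O)@bx*1e3,(X-O)@by*1e3)
from rect import rect
o=np.hstack([rect('w18',z,(.5705,.0298),.06,HB,4)[:,:,::-1] for z in (.169,.2208)])
for k in range(2):
  for u in range(0,480,40): o[:,k*480+u]=(0,255,0) if u!=240 else (0,0,255)
for u in range(0,480,40): o[u,:]=(0,255,0) if u!=240 else (0,0,255)
cv2.imwrite('pics/head18.png',cv2.resize(o,(800,400)))
E
```

```text
{'time_s': 31.45, 'joint_pos': [-0.1062, 0.1477, 1.4161, -0.0004, 1.581, -2.0045], 'tool_pos': [0.5721, 0.0256, 0.3341], 'tool_rot': [-0.163, 0.9866, 0.0003, -0.0016], 'contact_force': [-0.0144, 0.4147, -0.5239], 'ft_torque': [0.0492, -0.0226, -0.0035], 'grip_width': 0.9035}
spreader_handle [([232.3, 302.8], 0.85)]
spreader_pin [([210.7, 321.5], 0.97)]
w17 spreader_handle 15.393311572112015 1.9231378253282014
w17 spreader_pin 4.31115865668496 -0.2595450265003263
w18 spreader_handle 16.44744460803228 -0.36466543094863646
w18 spreader_pin 1.3022680763034598 -1.7756940839939308
```

View pics/head18.png

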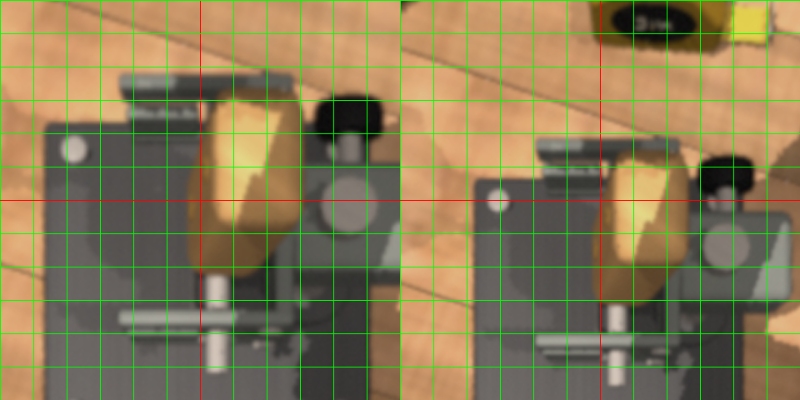

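```bash
python3 -c "
from h import *
print(ticket.close_job())"
```

```text
the job is handed in; nothing more can be done
None
```

The glue spreader is hanging on the bracket with its pin home in both throats. I handed the job in at about 31.5 s of the 66 s allowed.

**How it went:**
- **Taking it out:** I gripped the handle across its 24 mm side and lifted it straight out of the drip block. It did not slip in the grip.
- **Height by touch:** The pin met the plate tops at 173.2 mm, about 7 mm below the camera networks' rough estimate of nominal.
- **Back wall by touch:** I took the pin in through the mouths until it met the back wall at +6.0 mm, then backed off 1.5 mm to the throat centre.
- **Seating:** I lowered it until the floor took the weight at 124.7 mm; the top touch had predicted 124.8 mm. Then I released and lifted the gripper clear. Contact forces read at the end of each move stayed within about 4 N.

**Last checks:**
- **Centring:** Just before release the pin was within about 0.6 mm of midway. Its visible end had not moved in the pictures after release.
- **Surroundings:** The tape, sanding block and wedge were not touched, and the gripper was well clear above the spreader.
- **Not as expected:** After release the spreader tipped about 6° toward the bracket's back plate instead of hanging exactly upright. It showed no clear movement over the last second or so of pictures. I could not tell whether it rests on the back plate or is held by friction at the pin, and I did not nudge it.
- **Disagreement:** In the last view the network placed the pin about 3 mm off in x and 1.8 mm off in y. The touch result, the view before it and the rectified picture all agreed with the expected position, so I took that as network error.

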